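# Hang the loaded caddy tray on the spring-balanced arm

## Robot

A 6-joint arm with a two-finger parallel gripper is mounted at the origin on the work surface. World frame = base frame: x ahead of the robot, y to its left, z up, the work surface at z = 0. Lengths are in m, angles in rad, forces in N, time in s.
With the tool pointing down it reaches from about 0.425 to 0.95 m from the base axis. Payload 3.5 kg.
Tool frame: the origin (TCP) lies between the finger pads; the fingertips stand 11 mm ahead of it and the grasp point (between the pads) lies 8 mm behind it (ctrl.tcp_to_tips is the distance from the TCP to the fingertips, in m); z points along the fingers, y is the direction in which the jaws open and shut (so a half turn about z gives the same grasp; the last joint's range is limited). The gripper opens to 85 mm and grips with 20 to 120 N. Pads are 22 mm wide; open, the fingers measure 114 mm over their backs; the gripper's body (76 mm by 85 mm) begins 54 mm behind the grasp point. The pads swing forward as they close: fully open they stand 13 mm farther back than shut.
Start: joints at [-1.282, 0.286, 1.577, -0, 1.279, -0.15], TCP at [0.287, -0.611, 0.242] pointing down, gripper open.
Joint ranges: [-2.77, 2.77], [-0.9, 2.22], [0.21, 2.48], [-1.53, 4.67], [0.24, 2.81], [-2.84, 2.84]. Speed limits (rad/s): [2.79, 2.79, 3.14, 3.14, 3.14, 3.14].

## Interface

Orientations are given as a unit quaternion [x, y, z, w].
In Python, from plant import monitor, vision, workorder, ctrl gives the robot as it stands.
- The arm moves only by the tool jog_arm, never from a script. Its argument "series" is a list of rows, each a list of 4 numbers: the shift along the tool's x, y, z in m, then the turn about the tool's z in rad. In form: [[tx, ty, tz, spin], ...]. A call has exactly 8 rows; each row shifts and turns the pose as measured when the row begins, along the tool's axes as they then stand; what a row does not reach is not made up. A row lasts 1/12 s, in which the tool goes at most 41.7 mm and 7.16 degrees, less where a joint would pass 70% of its speed; a pose out of reach is approached as far as the arm can. A call is refused whole if a number of a shift passes 0.0417 or a number of a turn 0.125, either way. A call with a gripper value outside its range is refused whole. "grip" is the finger opening in m, from 0 to 0.0854, set as the call begins (left out, the last holds). The fingers move at their own pace and stop on an object; "grip_force" is the grip in N (left out, the last holds). Time passes only in rows, so rows that do not move let the fingers close, or fill a call up. It gives the time, the measured TCP pose, the force and the opening at its end, in the units of the state.
- monitor.get_state(): the state, without advancing time (a new reading comes with each control period).
- vision.read_camera(name): name is "scene" or "side" or "wrist"; returns the picture (420x560x3 uint8, red, green, blue); there is no depth.
- vision.get_calibration(name): a dict with "vfov" (degrees; the focal length in pixels is half the picture's height over the tangent of half this angle, whatever the lens; pixels are square), "cx", "cy" (the principal point, pixels), "R" (3x3) and "t" (3): a world point X has camera coordinates R X + t. Camera axes: x right, y down, z forward; pixel columns grow to the right and rows downward; lengths in m; the calibration is good to about 2 mm. A picture is of the moment at which its call begins: read the wrist's pose just before it. get_calibration takes no time and is no camera call; for the wrist camera it gives the pose at the moment of the call.
- workorder.sign_off(): hands the job in, once; it reports no verdict.
The state is a dict: "time": time; "qpos": joint angles; "dq": joint speeds; "joint_efforts": joint torques, N m; "eef_pos": TCP position; "tcp_rot": TCP orientation; "contact_force": force on the tool from outside, world axes, zero at the start; "wrist_torque": the same for the moment, N m; "opening": opening from 0.0 (shut) to 1.0 (fully open).
Only numpy, scipy, OpenCV 4.12 (cv2) and the standard library are available. Lean on these libraries where they do the work, as an engineer would, in place of code of your own. Each camera call takes 0.05 s, during which the arm holds its last target.

## Task

Lift the loaded top tray of the green shoe-polish caddy by its bail handle and hang it on the two-prong fork of the spring-balanced swing arm, with the handle's bar down in the vees of both prongs. The arm sinks under the tray's weight, which is not known: let the arm down gently with the tray still in hand, and let go only once the arm has settled and carries the whole load, so that it neither drops nor springs up but stays practically still as the gripper opens. Keep the jar and both tins in the tray and leave everything else on the bench where it stands.

Things in the scene. Friction and masses are not known exactly. Their poses are not given: they have to be found in the camera images.
- tray_grip (a point): Centre of the tray's handle: a black plastic roll 18 mm thick, 56 mm long, in the middle of a straight steel bar 6 mm thick, 156 mm long. Axes are the tray's: y along the bar, z up. Pinch the roll from above, across the bar. The tray's underside is 140 mm below this point, its rim 82 mm, the top of the jar in it 62 mm.
- tray: Green top tray, 246 (y) x 118 (x) x 58 mm high, with a rigid steel bail; origin at the centre of its underside. Its 8 mm deep foot nests with 4 mm play in the open lower tier: lift straight up at first. The bail's legs slope down from 78 mm either side of the middle. Tray and contents weigh under 1 kg; how much depends on how full the jar is.
- tack_jar: Amber glass jar of shoe tacks with a dark lid, 58 mm diameter, 66 mm high, standing loose in the tray's middle compartment; origin at the centre of its underside (12 mm above the tray's underside). How full it is differs and cannot be seen.
- tin_left: Aluminium polish tin, 73 mm diameter, 22 mm high, lying loose in the tray's +y compartment (77 mm from the middle); origin at the centre of its underside.
- tin_right: Aluminium polish tin like the other, in the tray's -y compartment (77 mm from the middle); origin at the centre of its underside.
- caddy: Green open lower tier of the caddy, 240 (y) x 110 (x) x 70 mm high, about 1.5 kg, standing loose on the bench; origin at the centre of its underside. The tray starts nested on it.
- fork_seat (a point): Where the bar's centre (tray_grip) lies when hung: midway between the prongs, at their vees' bottom. x points back to the post, y across the prongs, z up; the fork stays level as the arm sinks. 305 mm above the bench with no load. The bar goes down into both vees from straight above, tray's y along or against the fork's y. The arm swings sideways about its post, 365 mm behind, with light friction.
- fork: Two-prong steel fork at the end of the swing arm; origin in the middle of its grey cross-bar (104 mm long), 111 mm behind the seat in +x. Two prongs 7 mm thick run forward, 45 mm to either side of the seat. Above the seat point, each vee rises 24 mm to the top of its free tip (22 mm towards -x) and 6 mm to the level rod behind (17 mm towards +x).
- fork_pivot (a joint): Sinking of the spring-balanced parallel-link arm, as the angle (rad) between its links and the level fork: 0 at rest with no load, when the links rise 0.17 rad from post to fork; grows as the fork sinks on an arc of 240 mm radius (24 mm per 0.1 rad; up to 3.5 mm away from the post on the way). Spring: about 115 N per metre of sinking; a little friction. It does not lock.
- suede_brush: Suede brush with wooden back and blue nylon bristles, 150 x 45 x 36 mm; origin at its underside. Bystander.
- shoe_horn: Wooden shoe horn 195 mm long lying flat; origin on its underside. Bystander.
- shoe_tree: Wooden shoe tree 270 mm long, 55 mm high; origin on its underside. Bystander.
- spare_tin: Aluminium polish tin with blue disc, 73 mm diameter, 22 mm high, on the bench; origin at its underside. Bystander.
- liquid_polish: White bottle, 44 mm diameter, 110 mm high; origin at its underside. Bystander.
- spray_can: Aluminium spray can, 52 mm diameter, 170 mm high; origin at its underside. Bystander.
- glass_jar: Small clear glass jar with screw lid, 52 mm diameter, 55 mm high; origin at its underside. Bystander.
Things that resemble listed ones, but are neither listed nor needed, are in the scene too. What is shaped like the tin_left but orange or purple is not meant.

How it is judged:
On the way, in this order (a step that is already met when the one before it is completed fails the run):
1. the tray is lifted clear of the lower tier, in the gripper (z of tray in the frame of caddy above 0.095 m and contact force between the fingers and tray above 0.5 N), for 0.1 s.
2. the bar lies in both vees and the arm has sunk and stands still under the load, the gripper still on the handle (x of tray_grip in the frame of fork_seat between -0.007 and 0.007 m and z of tray_grip in the frame of fork_seat between -0.006 and 0.006 m and value of joint fork_pivot above 0.07 rad and velocity of joint fork_pivot between -0.05 and 0.05 rad/s and contact force between tray and fork above 1.8 N and contact force between the fingers and tray above 0.2 N), for 0.3 s.
At the end, for the whole second after the job is handed in: The tray hangs from the fork alone: bar in both vees (within 6 mm fore-and-aft and in height, 18 mm sideways, 7 degrees), upright within 11 degrees; arm sunk and at rest (under 0.06 rad/s, tray under 0.04 m/s); released; jar and both tins in their compartments (x of tray_grip in the frame of fork_seat between -0.006 and 0.006 m and z of tray_grip in the frame of fork_seat between -0.006 and 0.006 m and y of tray_grip in the frame of fork_seat between -0.018 and 0.018 m and angle between the y axis of tray_grip and the y axis of fork_seat, either way round below 0.12 rad and angle between tray's own z axis and vertical below 0.2 rad and value of joint fork_pivot above 0.07 rad and contact force between tray and fork above 1.8 N and velocity of joint fork_pivot between -0.06 and 0.06 rad/s and linear speed of tray below 0.04 m/s and contact force between the fingers and tray below 0.05 N and z of tack_jar in the frame of tray below 0.025 m and horizontal distance between tack_jar and tray below 0.035 m and z of tin_left in the frame of tray between 0 and 0.035 m and z of tin_right in the frame of tray between 0 and 0.035 m); the robot touches nothing.
It fails at once if the spring arm drops or springs up: it moves faster than 0.3 rad/s (70 mm/s at the fork) at any time, or than 0.12 rad/s (29 mm/s) with the tray out of the gripper (velocity of joint fork_pivot above 0.3 rad/s or velocity of joint fork_pivot below -0.3 rad/s or (contact force between the fingers and tray below 0.05 N and (velocity of joint fork_pivot above 0.12 rad/s or velocity of joint fork_pivot below -0.12 rad/s))).
It fails at once if the bar presses on the prongs with more than 20 N in all (contact force between tray and fork above 20 N).
It fails at once if the gripper or robot itself pushes on the fork with more than 6 N (contact force between any of the fingers, the arm and fork above 6 N).
It fails at once if jar or tin leaves the tray (distance between tack_jar and tray above 0.06 m or distance between any of tin_left, tin_right and tray above 0.13 m).
It fails at once if the lower tier or a bystander is moved more than 20 mm (distance of any of caddy, suede_brush, shoe_horn, shoe_tree, spare_tin, liquid_polish, spray_can, glass_jar from where it was at the start of the episode above 0.02 m).
It also fails if it takes over 66 s, if anything falls off the work surface, if the arm or the gripper's body presses on something with over 40 N, if the wrist force passes 120 N, or if a joint passes its speed limit or range.

## Working session

There is one attempt and no reset: what is moved stays moved. The work goes in short steps, Python scripts to look and compute and a tool call to move; the robot and the scene stay as the last step left them, time stands still between calls to the robot, and variables do not carry over. Pictures are saved under pics/ and viewed, and the job is handed in when it is done.

Besides the shell and the picture viewer there is one more tool, called as name(argument=value, ...), one argument or row to a line, values as JSON. jog_arm: Moves the arm, as the interface text tells. Its arguments: {"type":"object","properties":{"series":{"type":"array","items":{"type":"array","items":{"type":"number"}}},"grip":{"type":"number"},"grip_force":{"type":"number"}},"required":["series"]}

```bash
mkdir -p pics; ls
python3 - <<'E'
from plant import monitor, vision, workorder, ctrl
import cv2
print(monitor.get_state())
for n in ["scene","side","wrist"]:
    c=vision.get_calibration(n); print(n,c)
    cv2.imwrite(f"pics/{n}0.png",vision.read_camera(n)[:,:,::-1])
E
```

```text
pics
{'time': 0.0, 'qpos': array([-1.28200022e+00,  2.87152400e-01,  1.57820705e+00, -2.57309276e-06,
        1.27860179e+00, -1.49992042e-01]), 'dq': array([ 1.43216018e-03,  1.93820043e-03,  8.73858738e-05, -8.39808407e-04,
        8.41133217e-04,  9.95749139e-04]), 'joint_efforts': array([-2.10605838e-03, -4.05982983e+01, -2.92625624e+01, -2.46744294e-04,
        5.77288694e-03,  9.48431307e-07]), 'eef_pos': array([ 0.28661432, -0.61041593,  0.24093973]), 'tcp_rot': array([ 9.76028736e-01,  2.17638470e-01, -8.33547749e-05, -1.18135359e-03]), 'contact_force': array([ 4.03245969e-04,  5.37170895e-01, -3.86560548e-01]), 'wrist_torque': array([0.01305107, 0.03898441, 0.00961807]), 'opening': 0.9945621719018786}
scene {'vfov': 47.11898043557881, 'cx': 278.8185927958208, 'cy': 213.49596766943287, 'R': array([[ 0.22415255,  0.97454101, -0.00504516],
       [ 0.83634494, -0.19501868, -0.51234251],
       [-0.50028269,  0.11062338, -0.85876638]]), 't': array([-0.14953814, -0.36910526,  1.84505302])}
side {'vfov': 52.39625257425715, 'cx': 290.3093771013981, 'cy': 208.66311023795734, 'R': array([[ 0.99048875, -0.1375426 ,  0.00375125],
       [-0.10191653, -0.75170462, -0.65157745],
       [ 0.09243949,  0.64499782, -0.75857284]]), 't': array([-0.58983838,  0.20434001,  1.49500927])}
wrist {'vfov': 62.70198577614444, 'cx': 281.2334340277452, 'cy': 209.0476682113894, 'R': array([[ 0.42483213, -0.90526759, -0.00287359],
       [-0.87101639, -0.40961925,  0.27118724],
       [-0.2466741 , -0.11270611, -0.96252232]]), 't': array([-0.67354353, -0.03524012,  0.37929766])}
```

View pics/scene0.png

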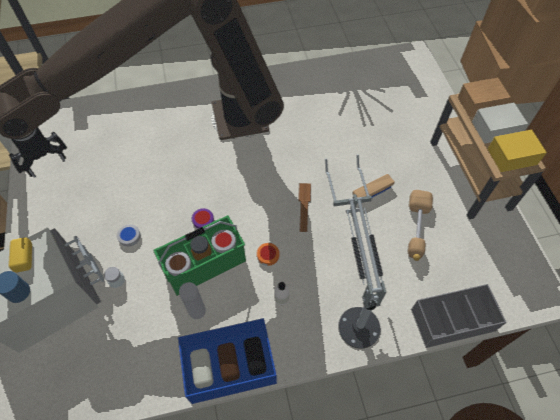

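View pics/side0.png

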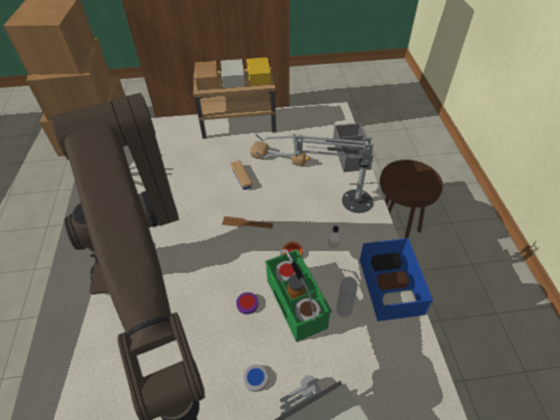

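View pics/wrist0.png

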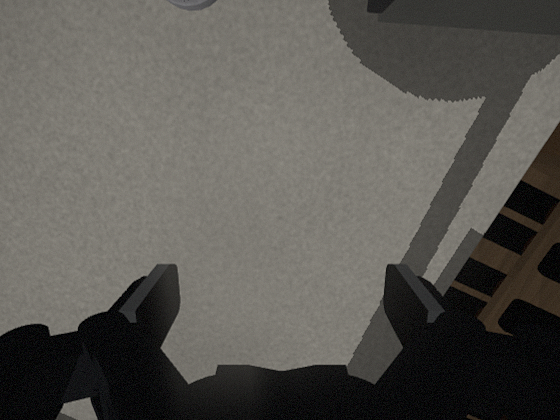

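Run:
```python
import cv2
s=cv2.imread('pics/scene0.png'); d=cv2.imread('pics/side0.png')
def c(im,x0,y0,x1,y1,n,k):
    cv2.imwrite(n,cv2.resize(im[y0:y1,x0:x1],None,fx=k,fy=k,interpolation=cv2.INTER_CUBIC))
c(s,140,200,290,310,'pics/c1.png',5)
c(s,300,140,400,320,'pics/c2.png',3.3)
c(d,225,230,365,345,'pics/c3.png',5)
c(d,230,120,390,220,'pics/c4.png',5)
```

```text
(no output)
```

View pics/c1.png

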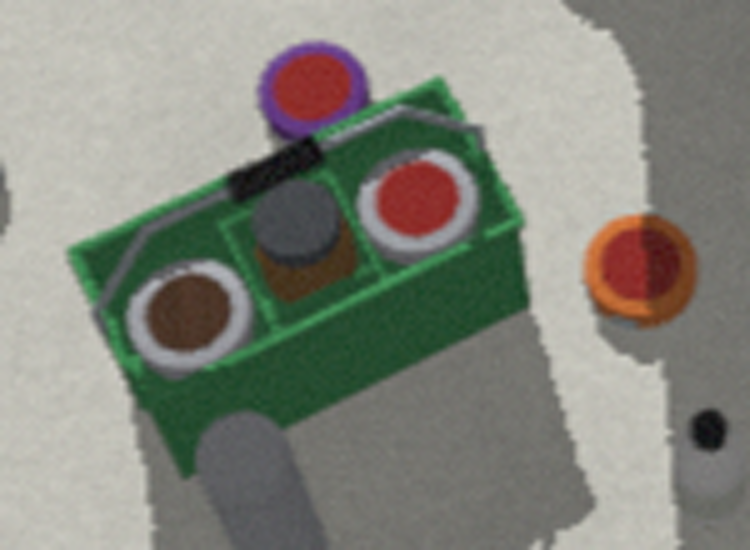

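View pics/c2.png

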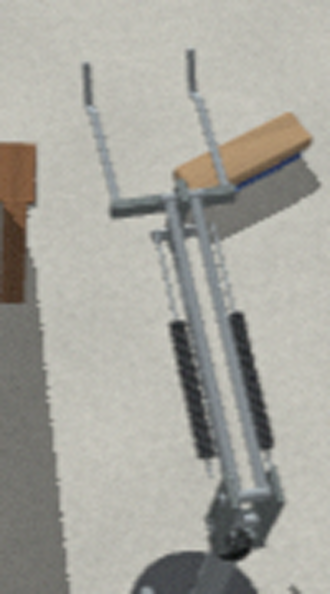

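View pics/c3.png

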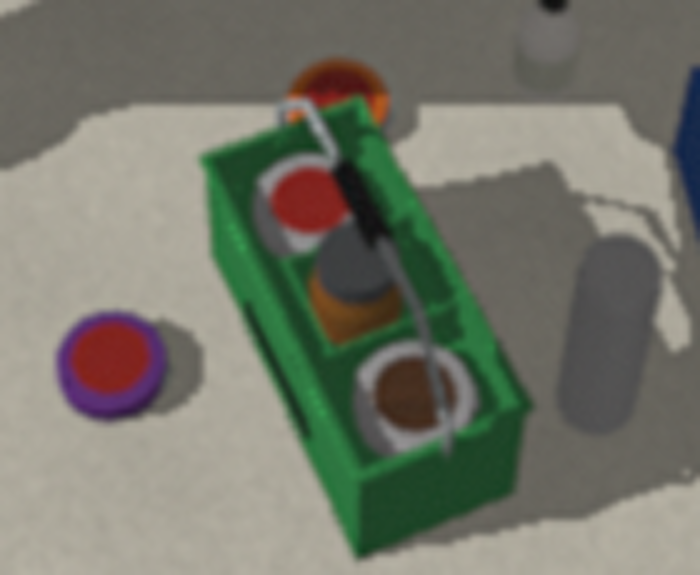

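View pics/c4.png

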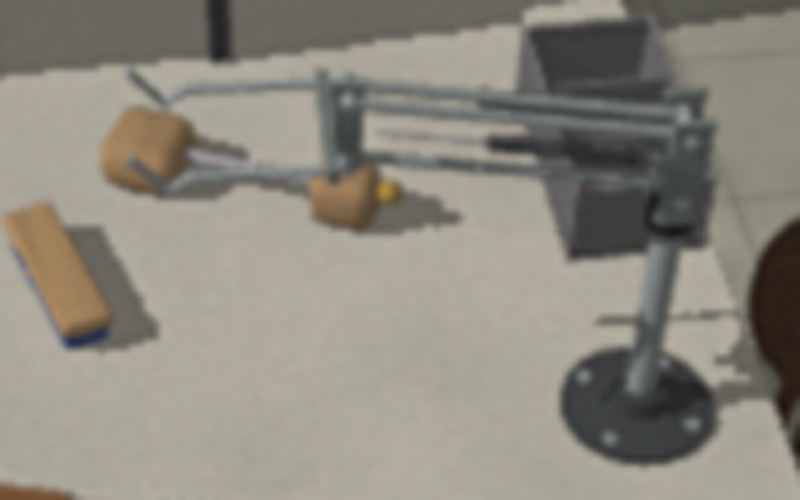

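```bash
cat > h.py <<'E'
from plant import monitor, vision, workorder, ctrl
import numpy as np, cv2
def K(c,h=420):
    f=h/2/np.tan(np.radians(c['vfov']/2)); return np.array([[f,0,c['cx']],[0,f,c['cy']],[0,0,1]])
def P(c): return K(c)@np.c_[c['R'],c['t']]
def tri(cs,ps):
    A=[]
    for c,p in zip(cs,ps):
        M=P(c); A+=[p[0]*M[2]-M[0],p[1]*M[2]-M[1]]
    A=np.array(A); A/=np.linalg.norm(A[:,:3],axis=1)[:,None]
    return np.linalg.lstsq(A[:,:3],-A[:,3],rcond=None)[0]
def proj(c,X):
    p=P(c)@np.r_[X,1]; return p[:2]/p[2]
def plane(c,p,z):
    R,t=np.array(c['R']),np.array(c['t']); o=-R.T@t; d=R.T@np.linalg.inv(K(c))@np.r_[p,1]
    return o+d*(z-o[2])/d[2]
E
python3 - <<'E'
from h import *
cs=[vision.get_calibration(n) for n in("scene","side")]
def roll(f,x0,y0,x1,y1):
    im=cv2.imread(f)[y0:y1,x0:x1]
    m=(im.max(2)<45).astype(np.uint8)
    n,l,st,ce=cv2.connectedComponentsWithStats(m); i=1+np.argmax(st[1:,4]); 
    ys,xs=np.where(l==i); r=cv2.minAreaRect(np.c_[xs,ys].astype(np.float32))
    print(st[i],r, 'ends'); b=cv2.boxPoints(r)+[x0,y0]; print(b)
    return ce[i]+[x0,y0]
a=roll('pics/scene0.png',180,222,215,245); b=roll('pics/side0.png',285,255,310,285)
print(a,b)
def show(n,ps):
    X=tri(cs,ps); print(n,X.round(4),[(proj(c,X)-p).round(1) for c,p in zip(cs,ps)]); return X
show('roll',[a,b])
# bar ends scene/side
show('bend -y',[(140+145/5,200+232/5),(225+425/5,230+322/5)])
show('bend +y',[(140+405/5,200+108/5),(225+302/5,230+102/5)])
l=show('vee l',[(327.3,171.2),(264.6,157.4)])
r=show('vee r',[(358.2,168.2),(264,140)])
print((l+r)/2, r-l)
show('tip l',[(300+87/3.3,140+65/3.3),(230+131/5,120+160/5)])
show('tip r',[(300+190/3.3,140+50/3.3),(230+130/5,120+72/5)])
l=show('xbar l',[(300+113/3.3,140+210/3.3),(230+342/5,120+175/5)])
r=show('xbar r',[(300+236/3.3,140+192/3.3),(230+322/5,120+80/5)])
print((l+r)/2,r-l)
print('base',plane(cs[0],(360,327),0),plane(cs[1],(230+640/5,120+400/5),0))
E
```

```text
[  6   6  19  12 101] ((14.800002098083496, 11.59999942779541), (5.366562843322754, 18.782970428466797), 63.43495178222656) ends
[[185.20000172 235.39999962]
 [202.00000381 227.        ]
 [204.40000153 231.79999924]
 [187.60000038 240.19999886]]
[ 7  7 11 18 84] ((11.600001335144043, 15.200000762939453), (17.8885440826416, 5.366562843322754), 63.43495178222656) ends
[[290.20000076 263.40000057]
 [295.00000191 261.        ]
 [303.00000191 277.        ]
 [298.20000076 279.40000153]]
[194.76237624 233.47524752] [296.94047619 270.55952381]
roll [ 0.5823 -0.2229  0.2027] [array([-0.3,  0.5]), array([-0.4, -0.3])]
bend -y [ 0.606  -0.3005  0.1976] [array([-0.8,  1.3]), array([-1.2, -1. ])]
bend +y [ 0.5586 -0.1445  0.1988] [array([-0.2,  0.4]), array([-0.3, -0.3])]
vee l [0.5288 0.1703 0.3012] [array([-0.5,  1.2]), array([-0.7, -0.8])]
vee r [0.5364 0.2586 0.3002] [array([-0.3,  0.7]), array([-0.4, -0.5])]
[0.53263333 0.21447124 0.30072694] [ 0.0076244   0.08828501 -0.00103228]
tip l [0.5036 0.1738 0.3233] [array([-0.2,  0.6]), array([-0.4, -0.4])]
tip r [0.5103 0.2616 0.3256] [array([-0.3,  0.8]), array([-0.4, -0.5])]
xbar l [0.6407 0.1567 0.3105] [array([-0.6,  1.2]), array([-0.7, -0.8])]
xbar r [0.643  0.2607 0.3051] [array([-0.4,  1. ]), array([-0.6, -0.6])]
[0.64188416 0.20870707 0.30780359] [ 0.00229264  0.10403437 -0.00545321]
base [0.88774433 0.19531227 0.        ] [0.89570037 0.19642022 0.        ]
```

```bash
cat >> h.py <<'E'
def phi():
    q=monitor.get_state()['tcp_rot']; from scipy.spatial.transform import Rotation as Ro
    M=Ro.from_quat(q).as_matrix(); return np.arctan2(M[1,0],M[0,0]),M
def plan(tgt,ph,n=8,lag=1.0):
    s=monitor.get_state(); p=np.array(s['eef_pos']); f,M=phi()
    d=(np.array(tgt)-p); ds=-((ph-f+np.pi)%(2*np.pi)-np.pi)
    print('t',round(s['time'],2),'pos',p.round(4),'phi',round(f,3),'tilt',M[:,2].round(3),'F',np.round(s['contact_force'],2),'open',round(s['opening'],3))
    print('tot',d.round(4),round(ds,3))
    n=max(n,1)
    for i in range(n):
        c,sn=np.cos(f),np.sin(f); w=d/n
        print([round(float(v),4) for v in(w[0]*c+w[1]*sn,w[0]*sn-w[1]*c,-w[2],ds/n)]); f-=ds/n
E
python3 - <<'E'
from h import *
plan((0.582,-0.223,0.30),1.866,16)
c=vision.get_calibration('wrist'); C=-np.array(c['R']).T@c['t']; f,M=phi()
print('cam in tool',M.T@(C-monitor.get_state()['eef_pos']))
cs=vision.get_calibration('scene')
E
```

```text
t 0.15 pos [ 0.2867 -0.6106  0.2412] phi 0.439 tilt [-0.001  0.002 -1.   ] F [-0.21 -0.01 -0.5 ] open 0.998
tot [0.2953 0.3876 0.0588] -1.427
[0.027, -0.0141, -0.0037, -0.0892]
[0.0281, -0.0116, -0.0037, -0.0892]
[0.0291, -0.0091, -0.0037, -0.0892]
[0.0298, -0.0064, -0.0037, -0.0892]
[0.0302, -0.0038, -0.0037, -0.0892]
[0.0304, -0.0011, -0.0037, -0.0892]
[0.0304, 0.0017, -0.0037, -0.0892]
[0.0301, 0.0044, -0.0037, -0.0892]
[0.0296, 0.007, -0.0037, -0.0892]
[0.0289, 0.0096, -0.0037, -0.0892]
[0.0279, 0.0122, -0.0037, -0.0892]
[0.0267, 0.0146, -0.0037, -0.0892]
[0.0253, 0.0169, -0.0037, -0.0892]
[0.0237, 0.0191, -0.0037, -0.0892]
[0.0219, 0.0212, -0.0037, -0.0892]
[0.0199, 0.023, -0.0037, -0.0892]
cam in tool [ 6.88518408e-02 -1.02839578e-04 -1.31625757e-01]
```

jog_arm(
  series=[
    [0.027,-0.014,-0.012,-0.09],
    [0.028,-0.012,-0.01,-0.09],
    [0.029,-0.009,-0.005,-0.09],
    [0.03,-0.006,-0.005,-0.09],
    [0.03,-0.004,-0.005,-0.09],
    [0.03,-0.001,-0.004,-0.09],
    [0.03,0.002,-0.004,-0.09],
    [0.03,0.004,-0.004,-0.09],
  ],
)

```text
time: 0.82
eef_pos: [0.431, -0.4113, 0.286]
tcp_rot: [0.831, 0.557, 0.0, -0.006]
contact_force: [0.1, -0.4, 0.4]
opening: 1.001
```

Run:
```python
from h import *
plan((0.582,-0.223,0.30),1.866,8)
```

```text
t 0.82 pos [ 0.431  -0.4113  0.286 ] phi 1.181 tilt [-0.006  0.01  -1.   ] F [ 0.14 -0.36  0.4 ] open 1.001
tot [0.151  0.1883 0.014 ] -0.685
[0.0289, 0.0085, -0.0017, -0.0857]
[0.0281, 0.011, -0.0017, -0.0857]
[0.0271, 0.0133, -0.0017, -0.0857]
[0.0258, 0.0156, -0.0017, -0.0857]
[0.0244, 0.0177, -0.0017, -0.0857]
[0.0228, 0.0198, -0.0017, -0.0857]
[0.021, 0.0216, -0.0017, -0.0857]
[0.0191, 0.0234, -0.0017, -0.0857]
```

jog_arm(
  series=[
    [0.029,0.0085,-0.002,-0.086],
    [0.028,0.011,-0.002,-0.086],
    [0.027,0.013,-0.002,-0.086],
    [0.026,0.0155,-0.002,-0.086],
    [0.0245,0.018,-0.002,-0.086],
    [0.023,0.02,-0.002,-0.086],
    [0.021,0.0215,-0.002,-0.086],
    [0.019,0.0235,-0.002,-0.086],
  ],
)

```text
time: 1.48
eef_pos: [0.5838, -0.2085, 0.302]
tcp_rot: [0.58, 0.815, 0.002, -0.007]
contact_force: [0.6, -0.0, -0.0]
opening: 1.001
```

Run:
```python
from h import *
plan((0.582,-0.223,0.26),1.866,8)
c=vision.get_calibration('wrist');print(c); cv2.imwrite('pics/w1.png',vision.read_camera('wrist')[:,:,::-1])
for X in [(0.582,-.223,.202)]: print(proj(c,X))
```

```text
t 1.48 pos [ 0.5838 -0.2085  0.302 ] phi 1.904 tilt [-0.008  0.012 -1.   ] F [ 0.59 -0.04 -0.04] open 1.001
tot [-0.0018 -0.0145 -0.042 ] 0.038
[-0.0016, -0.0008, 0.0052, 0.0048]
[-0.0016, -0.0008, 0.0052, 0.0048]
[-0.0017, -0.0008, 0.0052, 0.0048]
[-0.0017, -0.0008, 0.0052, 0.0048]
[-0.0017, -0.0008, 0.0052, 0.0048]
[-0.0017, -0.0008, 0.0052, 0.0048]
[-0.0017, -0.0008, 0.0052, 0.0048]
[-0.0017, -0.0008, 0.0052, 0.0048]
{'vfov': 62.70198577614444, 'cx': 281.2334340277452, 'cy': 209.0476682113894, 'R': array([[ 0.94492886,  0.32724968, -0.00413568],
       [ 0.31724246, -0.91278188,  0.25726728],
       [ 0.08041566, -0.2444113 , -0.96633143]]), 't': array([-0.48226661, -0.4225085 ,  0.3392627 ])}
[272.62179958 233.83551867]
```

View pics/w1.png

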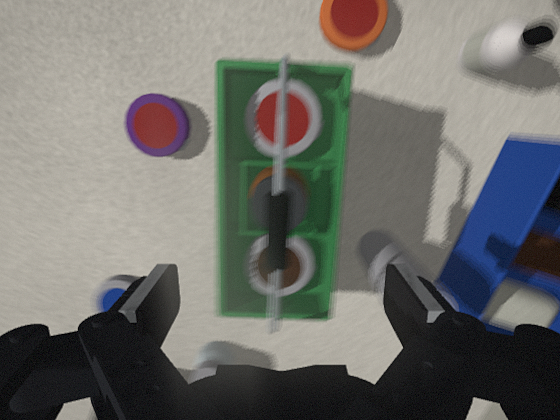

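jog_arm(
  series=[
    [-0.004,0.0,0.005,0.01],
    [-0.003,0.0,0.005,0.01],
    [-0.003,0.0,0.005,0.01],
    [-0.002,0.0,0.005,0.008],
    [-0.002,0.0,0.005,0.0],
    [0,0,0.005,0.0],
    [0,0,0,0],
    [0,0,0,0],
  ],
)

```text
time: 2.2
eef_pos: [0.5888, -0.2199, 0.2653]
tcp_rot: [0.596, 0.803, 0.004, -0.009]
contact_force: [-0.5, 0.5, 1.0]
opening: 1.003
```

Run:
```python
from h import *
plan((0.582,-0.223,0.26),1.866,1)
c=vision.get_calibration('wrist'); im=vision.read_camera('wrist')[:,:,::-1]; cv2.imwrite('pics/w2.png',im)
print(proj(c,(0.582,-.223,.202)))
np.save('w2.npy',P(c)); import pickle; pickle.dump(c,open('w2.pkl','wb'))
```

```text
t 2.2 pos [ 0.5888 -0.2199  0.2653] phi 1.864 tilt [-0.011  0.017 -1.   ] F [-0.51  0.49  0.97] open 1.003
tot [-0.0068 -0.0031 -0.0053] -0.002
[-0.001, -0.0074, 0.0053, -0.0016]
[269.50064902 235.10415323]
```

View pics/w2.png

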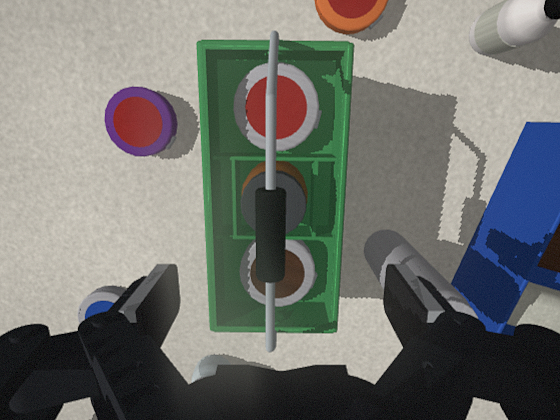

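jog_arm(
  series=[
    [-0.001,-0.003,0.01,0],
    [0,-0.002,0.01,0],
    [0,-0.001,0.01,0],
    [0,0,0.01,0],
    [0,0,0.01,0],
    [0,0,0.01,0],
    [0,0,0.005,0],
    [0,0,0,0],
  ],
)

```text
time: 2.92
eef_pos: [0.5811, -0.2213, 0.1929]
tcp_rot: [0.596, 0.803, 0.004, -0.01]
contact_force: [-0.1, 0.1, 0.3]
opening: 1.0
```

Run:
```python
from h import *
plan((0.5825,-0.2225,0.194),1.866,1)
```

```text
t 2.92 pos [ 0.5811 -0.2213  0.1929] phi 1.864 tilt [-0.012  0.018 -1.   ] F [-0.06  0.09  0.28] open 1.0
tot [ 0.0014 -0.0012  0.0011] -0.002
[-0.0015, 0.001, -0.0011, -0.0018]
```

jog_arm(
  series=[
    [-0.0015,0.001,-0.001,0],
    [0,0,0,0],
    [0,0,0,0],
    [0,0,0,0],
    [0,0,0,0],
    [0,0,0,0],
    [0,0,0,0],
    [0,0,0,0],
  ],
  grip=0.0,
  grip_force=60,
)

```text
time: 3.58
eef_pos: [0.5834, -0.2231, 0.1952]
tcp_rot: [0.596, 0.803, 0.003, -0.009]
contact_force: [-0.7, 0.1, -0.8]
opening: 0.189
```

Run:
```python
from h import *
plan((0.5825,-0.2225,0.194),1.866,1)
cv2.imwrite('pics/w3.png',vision.read_camera('wrist')[:,:,::-1])
```

```text
t 3.58 pos [ 0.5834 -0.2231  0.1952] phi 1.864 tilt [-0.011  0.016 -1.   ] F [-0.68  0.12 -0.8 ] open 0.189
tot [-0.0009  0.0006 -0.0012] -0.002
[0.0008, -0.0006, 0.0012, -0.0015]
```

View pics/w3.png

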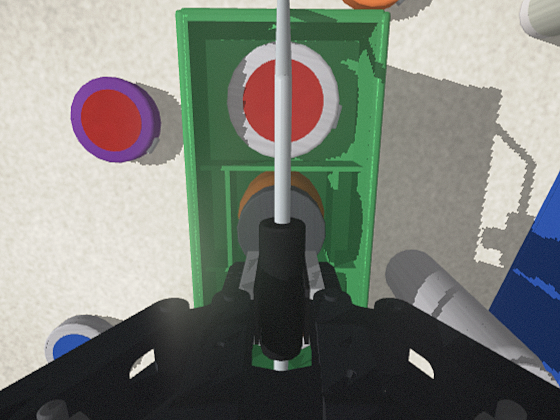

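jog_arm(
  series=[
    [0,0,-0.003,0],
    [0,0,-0.004,0],
    [0,0,-0.005,0],
    [0,0,-0.007,0],
    [0,0,-0.01,0],
    [0,0,-0.01,0],
    [0,0,-0.008,0],
    [0,0,-0.004,0],
  ],
)

```text
time: 4.3
eef_pos: [0.5823, -0.2226, 0.247]
tcp_rot: [0.596, 0.803, 0.003, -0.013]
contact_force: [-0.3, 0.2, -3.5]
opening: 0.19
```

Run:
```python
from h import *
plan((0.5825,-0.2225,0.335),1.866,8)
cv2.imwrite('pics/w4.png',vision.read_camera('wrist')[:,:,::-1])
```

```text
t 4.3 pos [ 0.5823 -0.2226  0.247 ] phi 1.865 tilt [-0.017  0.02  -1.   ] F [-0.27  0.19 -3.5 ] open 0.19
tot [0.0002 0.0001 0.088 ] -0.001
[0.0, 0.0, -0.011, -0.0002]
[0.0, 0.0, -0.011, -0.0002]
[0.0, 0.0, -0.011, -0.0002]
[0.0, 0.0, -0.011, -0.0002]
[0.0, 0.0, -0.011, -0.0002]
[0.0, 0.0, -0.011, -0.0002]
[0.0, 0.0, -0.011, -0.0002]
[0.0, 0.0, -0.011, -0.0002]
```

View pics/w4.png

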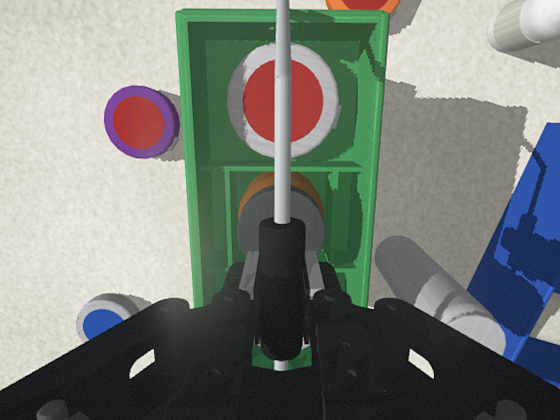

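jog_arm(
  series=[
    [0,0,-0.006,0],
    [0,0,-0.01,0],
    [0,0,-0.014,0],
    [0,0,-0.016,0],
    [0,0,-0.016,0],
    [0,0,-0.013,0],
    [0,0,-0.008,0],
    [0,0,-0.003,0],
  ],
)

```text
time: 5.02
eef_pos: [0.5832, -0.2241, 0.34]
tcp_rot: [0.596, 0.803, 0.003, -0.013]
contact_force: [0.3, -0.9, -4.2]
opening: 0.189
```

Run:
```python
from h import *
plan((0.443,0.2195,0.335),1.516,24)
```

```text
t 5.02 pos [ 0.5832 -0.2241  0.34  ] phi 1.865 tilt [-0.018  0.021 -1.   ] F [ 0.29 -0.92 -4.23] open 0.189
tot [-0.1402  0.4436 -0.005 ] 0.349
[0.0194, -0.0002, 0.0002, 0.0145]
[0.0194, -0.0005, 0.0002, 0.0145]
[0.0194, -0.0008, 0.0002, 0.0145]
[0.0194, -0.0011, 0.0002, 0.0145]
[0.0193, -0.0014, 0.0002, 0.0145]
[0.0193, -0.0016, 0.0002, 0.0145]
[0.0193, -0.0019, 0.0002, 0.0145]
[0.0193, -0.0022, 0.0002, 0.0145]
[0.0192, -0.0025, 0.0002, 0.0145]
[0.0192, -0.0028, 0.0002, 0.0145]
[0.0191, -0.003, 0.0002, 0.0145]
[0.0191, -0.0033, 0.0002, 0.0145]
[0.0191, -0.0036, 0.0002, 0.0145]
[0.019, -0.0039, 0.0002, 0.0145]
[0.0189, -0.0041, 0.0002, 0.0145]
[0.0189, -0.0044, 0.0002, 0.0145]
[0.0188, -0.0047, 0.0002, 0.0145]
[0.0187, -0.005, 0.0002, 0.0145]
[0.0187, -0.0052, 0.0002, 0.0145]
[0.0186, -0.0055, 0.0002, 0.0145]
[0.0185, -0.0058, 0.0002, 0.0145]
[0.0184, -0.0061, 0.0002, 0.0145]
[0.0183, -0.0063, 0.0002, 0.0145]
[0.0182, -0.0066, 0.0002, 0.0145]
```

jog_arm(
  series=[
    [0.006,-0.002,0,0.014],
    [0.012,-0.004,0,0.014],
    [0.017,-0.005,0,0.014],
    [0.02,-0.005,0,0.014],
    [0.02,-0.005,0,0.014],
    [0.02,-0.005,0,0.014],
    [0.02,-0.005,0,0.014],
    [0.02,-0.005,0,0.014],
  ],
)

```text
time: 5.68
eef_pos: [0.5093, -0.0942, 0.3365]
tcp_rot: [0.646, 0.763, 0.0, -0.02]
contact_force: [-0.2, 0.3, -3.6]
opening: 0.183
```

jog_arm(
  series=[
    [0.02,-0.005,0,0.014],
    [0.02,-0.005,0,0.014],
    [0.02,-0.005,0,0.014],
    [0.02,-0.005,0,0.014],
    [0.02,-0.005,0,0.014],
    [0.02,-0.005,0,0.014],
    [0.018,-0.004,0,0.014],
    [0.015,-0.003,0,0.014],
  ],
)

```text
time: 6.35
eef_pos: [0.4392, 0.0674, 0.3324]
tcp_rot: [0.691, 0.722, -0.005, -0.029]
contact_force: [0.4, 0.2, -4.0]
opening: 0.186
```

Run:
```python
from h import *
plan((0.443,0.2195,0.335),1.516,8)
```

```text
t 6.35 pos [0.4392 0.0674 0.3324] phi 1.615 tilt [-0.048  0.033 -0.998] F [ 0.35  0.24 -3.99] open 0.186
tot [0.0038 0.1521 0.0026] 0.099
[0.019, 0.0013, -0.0003, 0.0123]
[0.019, 0.0011, -0.0003, 0.0123]
[0.019, 0.0008, -0.0003, 0.0123]
[0.019, 0.0006, -0.0003, 0.0123]
[0.019, 0.0004, -0.0003, 0.0123]
[0.019, 0.0001, -0.0003, 0.0123]
[0.019, -0.0001, -0.0003, 0.0123]
[0.019, -0.0003, -0.0003, 0.0123]
```

```bash
cat >> h.py <<'E'
def plan(tgt,ph,n=8):
    from scipy.spatial.transform import Rotation as Ro
    s=monitor.get_state(); p=np.array(s['eef_pos']); f,M=phi()
    d=(np.array(tgt)-p); ds=-((ph-f+np.pi)%(2*np.pi)-np.pi)
    print('t',round(s['time'],2),'pos',p.round(4),'phi',round(f,3),'toolz',M[:,2].round(3),'toolx',M[:,0].round(3),'F',np.round(s['contact_force'],2),'T',np.round(s['wrist_torque'],2),'open',round(s['opening'],3))
    print('tot',d.round(4),round(ds,3))
    for i in range(n):
        print([round(float(v),4) for v in np.r_[M.T@(d/n),ds/n]]); M=M@Ro.from_euler('z',ds/n).as_matrix()
E
python3 - <<'E'
from h import *
plan((0.435,0.2195,0.338),1.516,8)
E
```

```text
t 6.35 pos [0.4392 0.0674 0.3324] phi 1.615 toolz [-0.048  0.033 -0.998] toolx [-0.044  0.998  0.035] F [ 0.35  0.24 -3.99] T [-0.02 -0.08  0.02] open 0.186
tot [-0.0042  0.1521  0.0056] 0.099
[0.019, 0.0003, -0.0, 0.0123]
[0.019, 0.0001, -0.0, 0.0123]
[0.019, -0.0002, -0.0, 0.0123]
[0.019, -0.0004, -0.0, 0.0123]
[0.019, -0.0006, -0.0, 0.0123]
[0.019, -0.0009, -0.0, 0.0123]
[0.019, -0.0011, -0.0, 0.0123]
[0.019, -0.0013, -0.0, 0.0123]
```

jog_arm(
  series=[
    [0.012,0,0,0.01],
    [0.012,0,0,0.01],
    [0.012,0,0,0.01],
    [0.012,0,0,0.01],
    [0.012,0,0,0.01],
    [0.012,0,0,0.01],
    [0.012,0,0,0.01],
    [0.012,0,0,0.01],
  ],
)

```text
time: 7.02
eef_pos: [0.424, 0.1727, 0.3259]
tcp_rot: [0.721, 0.692, -0.012, -0.035]
contact_force: [0.2, -1.1, -3.7]
opening: 0.19
```

Run:
```python
from h import *
plan((0.435,0.2195,0.338),1.516,8)
```

```text
t 7.02 pos [0.424  0.1727 0.3259] phi 1.529 toolz [-0.065  0.034 -0.997] toolx [0.041 0.999 0.031] F [ 0.15 -1.09 -3.74] T [-0.01 -0.13  0.03] open 0.19
tot [0.011  0.0468 0.0121] 0.013
[0.0059, 0.001, -0.0014, 0.0017]
[0.006, 0.001, -0.0014, 0.0017]
[0.006, 0.001, -0.0014, 0.0017]
[0.006, 0.001, -0.0014, 0.0017]
[0.006, 0.001, -0.0014, 0.0017]
[0.006, 0.001, -0.0014, 0.0017]
[0.006, 0.001, -0.0014, 0.0017]
[0.006, 0.001, -0.0014, 0.0017]
```

jog_arm(
  series=[
    [0.006,0.001,-0.002,0],
    [0.006,0.001,-0.002,0],
    [0.006,0.001,-0.002,0],
    [0.006,0.001,-0.002,0.0],
    [0.006,0.001,-0.002,0],
    [0.006,0.001,-0.002,0],
    [0.006,0.001,-0.002,0],
    [0,0,0,0],
  ],
)

```text
time: 7.68
eef_pos: [0.4305, 0.2188, 0.3389]
tcp_rot: [0.72, 0.693, -0.014, -0.036]
contact_force: [0.2, 0.4, -3.0]
opening: 0.187
```

Run:
```python
from h import *
plan((0.435,0.2195,0.338),1.516,4)
print(monitor.get_state()['qpos'].round(3))
c=vision.get_calibration('wrist'); cv2.imwrite('pics/w5.png',vision.read_camera('wrist')[:,:,::-1])
cv2.imwrite('pics/s5.png',vision.read_camera('scene')[:,:,::-1])
cv2.imwrite('pics/d5.png',vision.read_camera('side')[:,:,::-1])
for X in [(0.5288,0.1703,.3012),(0.5364,.2586,.3002),(.5036,.1738,.3233),(.5103,.2616,.3256)]: print(proj(c,X))
import pickle; pickle.dump(c,open('w5.pkl','wb'))
```

```text
t 7.68 pos [0.4305 0.2188 0.3389] phi 1.53 toolz [-0.071  0.033 -0.997] toolx [0.04  0.999 0.03 ] F [ 0.18  0.45 -3.02] T [-0.03 -0.11  0.01] open 0.187
tot [ 0.0045  0.0007 -0.0009] 0.014
[0.0002, 0.0011, 0.0002, 0.0036]
[0.0002, 0.0011, 0.0002, 0.0036]
[0.0002, 0.0011, 0.0002, 0.0036]
[0.0002, 0.0011, 0.0002, 0.0036]
[ 0.235 -0.182  1.891  0.049  1.493  0.269]
[471.7419869 332.8497079]
[504.60039229 168.48582742]
[439.08207917 353.02753151]
[473.18497331 170.87590716]
```

View pics/w5.png

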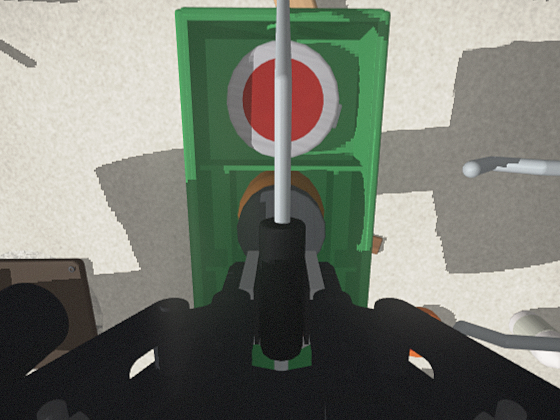

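View pics/d5.png

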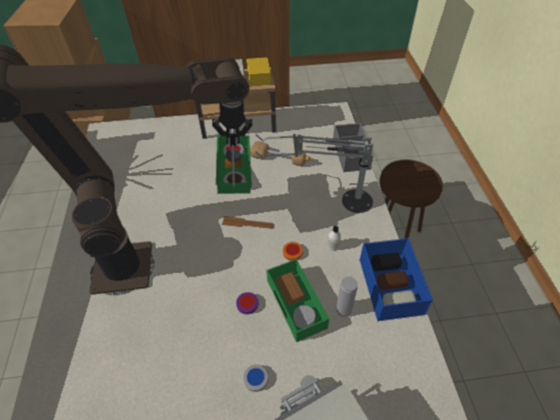

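View pics/s5.png

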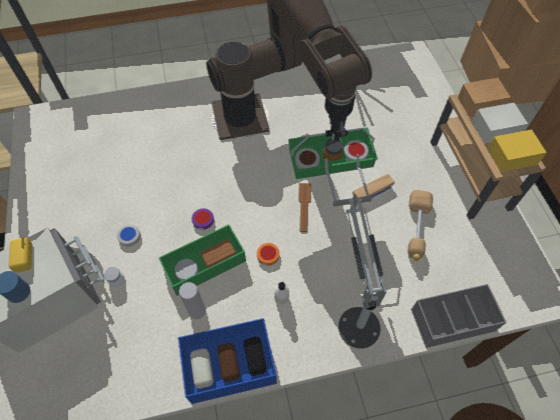

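Run:
```python
from h import *
plan((0.532,0.2145,0.335),1.516,16)
```

```text
t 7.83 pos [0.43   0.2177 0.3382] phi 1.53 toolz [-0.072  0.032 -0.997] toolx [0.041 0.999 0.029] F [ 0.36  0.22 -3.31] T [-0.05 -0.11  0.04] open 0.191
tot [ 0.102  -0.0032 -0.0032] 0.014
[0.0001, 0.0064, -0.0003, 0.0009]
[0.0001, 0.0064, -0.0003, 0.0009]
[0.0001, 0.0064, -0.0003, 0.0009]
[0.0001, 0.0064, -0.0003, 0.0009]
[0.0001, 0.0064, -0.0003, 0.0009]
[0.0001, 0.0064, -0.0003, 0.0009]
[0.0001, 0.0064, -0.0003, 0.0009]
[0.0001, 0.0064, -0.0003, 0.0009]
[0.0001, 0.0064, -0.0003, 0.0009]
[0.0001, 0.0064, -0.0003, 0.0009]
[0.0001, 0.0064, -0.0003, 0.0009]
[0.0001, 0.0064, -0.0003, 0.0009]
[0.0001, 0.0064, -0.0003, 0.0009]
[0.0001, 0.0064, -0.0003, 0.0009]
[0.0001, 0.0064, -0.0003, 0.0009]
[0.0001, 0.0064, -0.0003, 0.0009]
```

jog_arm(
  series=[
    [0,0.006,-0.0005,0.002],
    [0,0.006,-0.0005,0.002],
    [0,0.006,-0.0005,0.002],
    [0,0.006,-0.0005,0.002],
    [0,0.006,-0.0005,0.002],
    [0,0.006,-0.0005,0.002],
    [0,0.006,-0.0005,0.002],
    [0,0.006,-0.0005,0],
  ],
)

```text
time: 8.5
eef_pos: [0.4829, 0.2136, 0.3377]
tcp_rot: [0.727, 0.686, -0.016, -0.036]
contact_force: [-0.3, -0.3, -3.4]
opening: 0.19
```

Run:
```python
from h import *
plan((0.532,0.2145,0.337),1.516,8)
```

```text
t 8.5 pos [0.4829 0.2136 0.3377] phi 1.512 toolz [-0.073  0.031 -0.997] toolx [0.058 0.998 0.027] F [-0.31 -0.32 -3.36] T [-0.01 -0.05 -0.01] open 0.19
tot [ 0.0491  0.0009 -0.0007] -0.004
[0.0005, 0.0061, -0.0004, -0.0005]
[0.0005, 0.0061, -0.0004, -0.0005]
[0.0005, 0.0061, -0.0004, -0.0005]
[0.0005, 0.0061, -0.0004, -0.0005]
[0.0005, 0.0061, -0.0004, -0.0005]
[0.0005, 0.0061, -0.0004, -0.0005]
[0.0004, 0.0061, -0.0004, -0.0005]
[0.0004, 0.0061, -0.0004, -0.0005]
```

jog_arm(
  series=[
    [0,0.006,-0.0005,0],
    [0.0005,0.006,-0.0005,0],
    [0.0005,0.006,-0.0005,0],
    [0.0005,0.006,-0.0005,0],
    [0.0005,0.006,-0.0005,0],
    [0.0005,0.006,-0.0005,0],
    [0.0005,0.005,-0.0005,0],
    [0.0005,0.002,0,0],
  ],
)

```text
time: 9.17
eef_pos: [0.5321, 0.2145, 0.3375]
tcp_rot: [0.727, 0.686, -0.016, -0.036]
contact_force: [-0.1, 0.3, -3.6]
opening: 0.188
```

Run:
```python
from h import *
plan((0.532,0.2145,0.337),1.516,1)
for n in('wrist','scene','side'): cv2.imwrite(f'pics/{n}6.png',vision.read_camera(n)[:,:,::-1])
c=vision.get_calibration('wrist')
for X in [(0.5288,0.1703,.3012),(0.5364,.2586,.3002),(.5036,.1738,.3233),(.5103,.2616,.3256)]: print(proj(c,X))
def cr(f,x0,y0,x1,y1,n,k):
    cv2.imwrite(n,cv2.resize(cv2.imread(f)[y0:y1,x0:x1],None,fx=k,fy=k,interpolation=cv2.INTER_CUBIC))
cr('pics/scene6.png',290,120,410,220,'pics/s6c.png',6)
cr('pics/side6.png',220,90,340,190,'pics/d6c.png',6)
```

```text
t 9.17 pos [0.5321 0.2145 0.3375] phi 1.512 toolz [-0.073  0.031 -0.997] toolx [0.059 0.998 0.026] F [-0.12  0.33 -3.63] T [-0.05 -0.1  -0.03] open 0.188
tot [-0.0001  0.     -0.0005] -0.004
[0.0, -0.0, 0.0005, -0.0041]
[286.36227311 325.74987393]
[292.37003949 165.85899093]
[232.67071621 345.26486885]
[228.37320686 169.06428884]
```

View pics/wrist6.png

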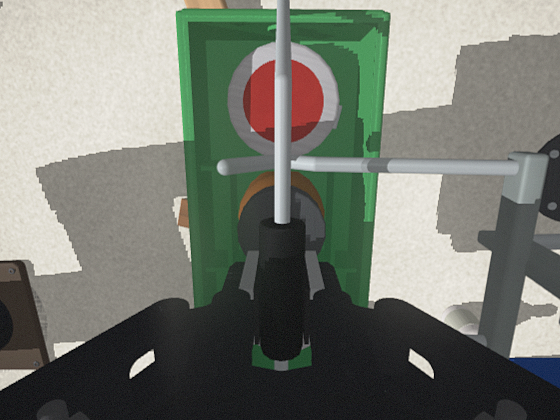

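View pics/s6c.png

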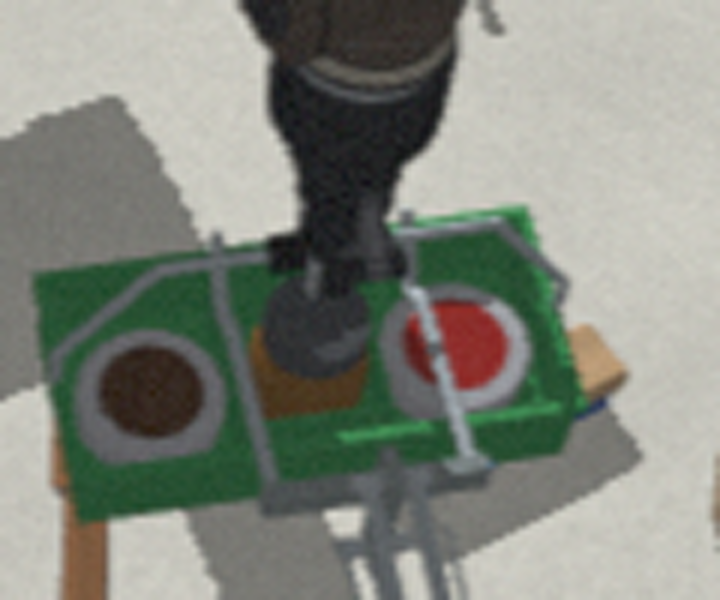

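View pics/d6c.png

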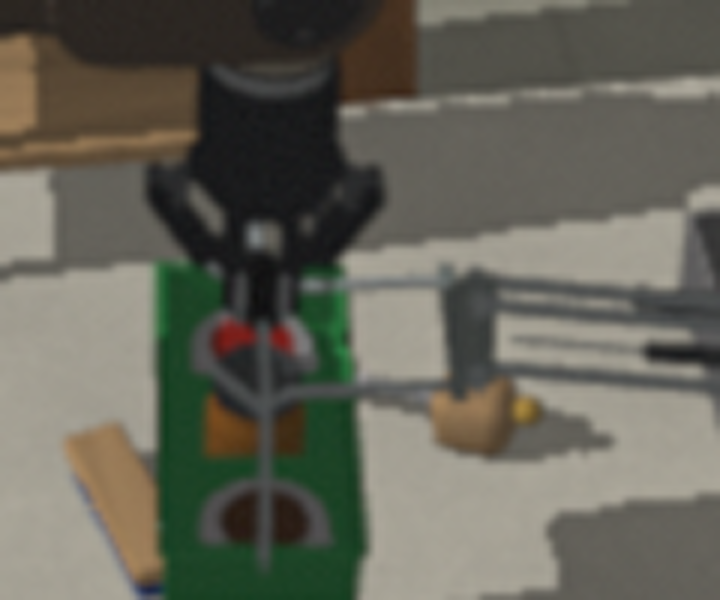

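Run:
```python
from h import *
im=cv2.imread('pics/wrist6.png')[130:200,200:400]
cv2.imwrite('pics/w6c.png',cv2.resize(im,None,fx=4,fy=4,interpolation=cv2.INTER_CUBIC))
c=vision.get_calibration('wrist')
print('tip end',plane(c,(219,168),.325),'tip ctr',plane(c,(224,168),.3255))
print(plane(c,(300,164),.302),plane(c,(365,165),.3045), plane(c,(380,165),.3045))
print('bar',plane(c,(283,150),.3455))
```

```text
tip end [0.50611629 0.26217374 0.325     ] tip ctr [0.50842291 0.26213071 0.3255    ]
[0.54025189 0.25954704 0.302     ] [0.5710168  0.25790263 0.3045    ] [0.57798152 0.2575722  0.3045    ]
bar [0.53562641 0.26993471 0.3455    ]
```

View pics/w6c.png

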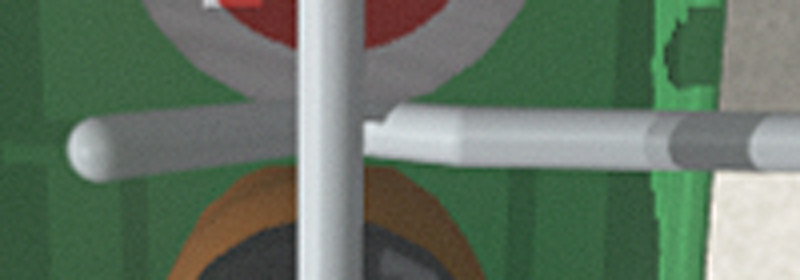

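Run:
```python
from h import *
c=vision.get_calibration('wrist')
print('bend',plane(c,(315,164),.3085),plane(c,(315,164),.3065))
# fork yaw from rod line
a=plane(c,(315,164.2),.3075);b=plane(c,(200+780/4,130+142/4),.3075);print('yaw',np.arctan2(*(b-a)[[1,0]]))
plan((0.528,0.216,0.328),1.516,8)
```

```text
bend [0.54742679 0.25997308 0.3085    ] [0.54745562 0.25973539 0.3065    ]
yaw -0.06387897345468731
t 9.32 pos [0.5312 0.2145 0.3374] phi 1.512 toolz [-0.074  0.031 -0.997] toolx [0.059 0.998 0.026] F [-0.53  0.38 -2.85] T [-0.05 -0.17 -0.03] open 0.186
tot [-0.0032  0.0015 -0.0094] -0.004
[0.0001, -0.0003, 0.0012, -0.0005]
[0.0001, -0.0003, 0.0012, -0.0005]
[0.0001, -0.0003, 0.0012, -0.0005]
[0.0001, -0.0003, 0.0012, -0.0005]
[0.0001, -0.0003, 0.0012, -0.0005]
[0.0001, -0.0003, 0.0012, -0.0005]
[0.0001, -0.0003, 0.0012, -0.0005]
[0.0001, -0.0003, 0.0012, -0.0005]
```

jog_arm(
  series=[
    [0,-0.001,0.004,0],
    [0,-0.001,0.004,0],
    [0,-0.0005,0.004,0],
    [0,-0.0005,0.004,0],
    [0,0,0.004,0],
    [0,0,0.004,0],
    [0,0,0.004,0],
    [0,0,0.002,0],
  ],
)

```text
time: 9.98
eef_pos: [0.5238, 0.216, 0.3048]
tcp_rot: [0.726, 0.686, -0.017, -0.037]
contact_force: [0.6, 0.1, -3.6]
opening: 0.192
```

Run:
```python
from h import *
plan((0.527,0.216,0.302),1.51,1)
cv2.imwrite('pics/w7.png',vision.read_camera('wrist')[:,:,::-1])
```

```text
t 9.98 pos [0.5238 0.216  0.3048] phi 1.513 toolz [-0.075  0.031 -0.997] toolx [0.058 0.998 0.026] F [ 0.62  0.14 -3.57] T [-0.05 -0.13 -0.01] open 0.192
tot [ 0.0032 -0.     -0.0028] 0.003
[0.0001, 0.0034, 0.0025, 0.0032]
```

View pics/w7.png

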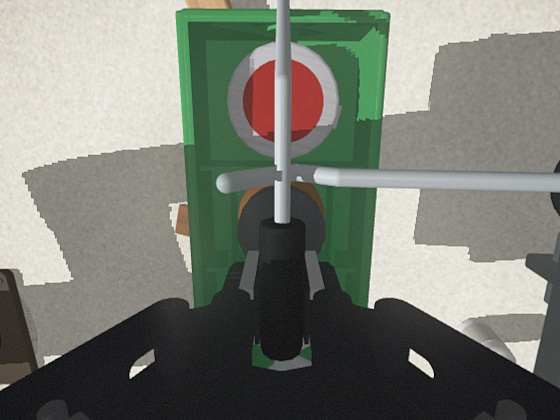

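jog_arm(
  series=[
    [0,0.0018,0.0,0],
    [0,0.0017,0.0,0],
    [0,0,0.001,0],
    [0,0,0.001,0],
    [0,0,0.001,0],
    [0,0,0.001,0],
    [0,0,0.001,0],
    [0,0,0,0],
  ],
)

```text
time: 10.7
eef_pos: [0.5278, 0.2159, 0.2994]
tcp_rot: [0.726, 0.686, -0.016, -0.037]
contact_force: [-0.2, -0.7, -3.7]
opening: 0.19
```

Run:
```python
from h import *
plan((0.527,0.216,0.297),1.51,1)
```

```text
t 10.7 pos [0.5278 0.2159 0.2994] phi 1.513 toolz [-0.074  0.031 -0.997] toolx [0.058 0.998 0.027] F [-0.2  -0.71 -3.65] T [-0.03 -0.1  -0.03] open 0.19
tot [-0.0008  0.0001 -0.0024] 0.003
[-0.0, -0.0007, 0.0024, 0.0029]
```

Now slow descent at about 1 mm per row (12 mm/s, 0.05 rad/s).

jog_arm(
  series=[
    [0,0,0.001,0],
    [0,0,0.001,0],
    [0,0,0.001,0],
    [0,0,0.001,0],
    [0,0,0.001,0],
    [0,0,0.001,0],
    [0,0,0.001,0],
    [0,0,0.001,0],
  ],
  grip_force=40,
)

```text
time: 11.37
eef_pos: [0.5279, 0.2162, 0.2918]
tcp_rot: [0.726, 0.686, -0.015, -0.036]
contact_force: [0.4, -0.5, -2.6]
opening: 0.191
```

Run:
```python
from h import *
plan((0.526,0.216,0.29),1.51,1)
cv2.imwrite('pics/w8.png',vision.read_camera('wrist')[:,:,::-1])
```

```text
t 11.37 pos [0.5279 0.2162 0.2918] phi 1.513 toolz [-0.071  0.031 -0.997] toolx [0.058 0.998 0.027] F [ 0.43 -0.49 -2.63] T [-0.05 -0.15 -0.07] open 0.191
tot [-0.0019 -0.0002 -0.0018] 0.003
[-0.0004, -0.0017, 0.0019, 0.003]
```

View pics/w8.png

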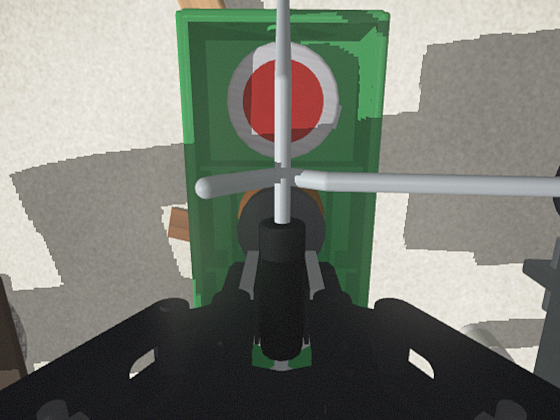

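Run:
```python
from h import *
c=vision.get_calibration('wrist')
im=cv2.imread('pics/w8.png')[150:210,190:390]
cv2.imwrite('pics/w8c.png',cv2.resize(im,None,fx=4,fy=4,interpolation=cv2.INTER_CUBIC))
for z in(.3255,.3205): print('tip',plane(c,(205,188),z))
for z in(.3075,.3025): print('bend',plane(c,(314,180),z))
print('bar',plane(c,(283,190),.2998),plane(c,(283,150),.2998))
plan((0.526,0.216,0.29),1.51,1)
```

```text
tip [0.51013475 0.26351188 0.3255    ]
tip [0.50856621 0.2626374  0.3205    ]
bend [0.54272348 0.26153542 0.3075    ]
bend [0.54278781 0.26071098 0.3025    ]
bar [0.53131906 0.25703852 0.2998    ] [0.53211525 0.2716117  0.2998    ]
t 11.42 pos [0.5278 0.2162 0.2915] phi 1.513 toolz [-0.071  0.031 -0.997] toolx [0.058 0.998 0.027] F [ 0.16  0.17 -3.01] T [-0.03 -0.25  0.02] open 0.19
tot [-0.0018 -0.0002 -0.0015] 0.003
[-0.0003, -0.0017, 0.0016, 0.0029]
```

View pics/w8c.png

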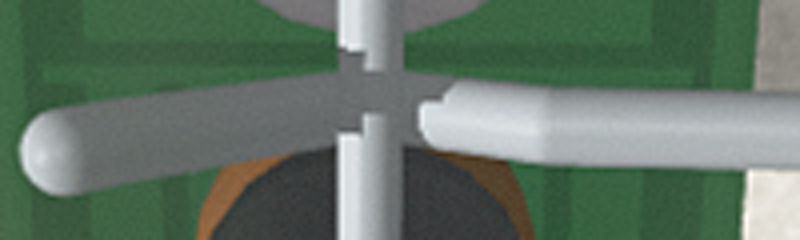

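jog_arm(
  series=[
    [0,-0.0001,0.001,0],
    [0,-0.0001,0.001,0],
    [0,-0.0001,0.001,0],
    [0,-0.0001,0.001,0],
    [0,-0.0001,0.001,0],
    [0,-0.0001,0.001,0],
    [0,-0.0001,0.001,0],
    [0,-0.0001,0.001,0],
  ],
  grip_force=25,
)

```text
time: 12.08
eef_pos: [0.527, 0.2163, 0.2841]
tcp_rot: [0.726, 0.686, -0.014, -0.035]
contact_force: [0.8, -0.5, -2.8]
opening: 0.185
```

Run:
```python
from h import *
plan((0.526,0.216,0.28),1.51,1)
cv2.imwrite('pics/w9.png',vision.read_camera('wrist')[:,:,::-1])
```

```text
t 12.08 pos [0.527  0.2163 0.2841] phi 1.513 toolz [-0.069  0.031 -0.997] toolx [0.058 0.998 0.027] F [ 0.78 -0.51 -2.83] T [-0.16 -0.19 -0.05] open 0.185
tot [-0.001  -0.0003 -0.0041] 0.003
[-0.0005, -0.0007, 0.0042, 0.0028]
```

View pics/w9.png

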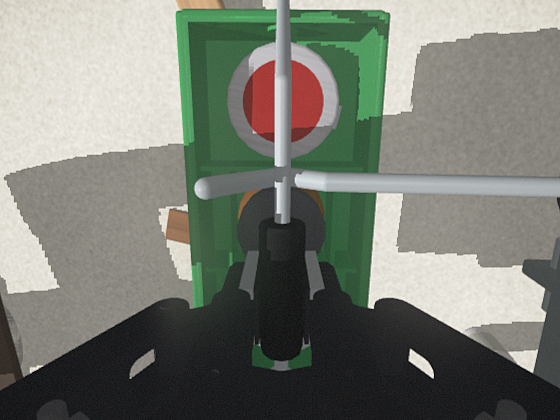

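jog_arm(
  series=[
    [0,-0.0001,0.001,0],
    [0,-0.0001,0.001,0],
    [0,-0.0001,0.001,0],
    [0,-0.0001,0.001,0],
    [0,-0.0001,0.001,0],
    [0,-0.0001,0.001,0],
    [0,-0.0001,0.001,0],
    [0,-0.0001,0.001,0],
  ],
)

```text
time: 12.8
eef_pos: [0.5263, 0.2166, 0.2766]
tcp_rot: [0.727, 0.686, -0.013, -0.034]
contact_force: [1.2, -0.4, -1.3]
opening: 0.186
```

Run:
```python
from h import *
plan((0.526,0.216,0.28),1.51,1)
```

```text
t 12.8 pos [0.5263 0.2166 0.2766] phi 1.513 toolz [-0.066  0.031 -0.997] toolx [0.058 0.998 0.027] F [ 1.24 -0.43 -1.34] T [-0.14 -0.15  0.  ] open 0.186
tot [-0.0003 -0.0006  0.0034] 0.003
[-0.0005, -0.0005, -0.0034, 0.0027]
```

jog_arm(
  series=[
    [0,0,0.001,0],
    [0,0,0.001,0],
    [0,0,0.001,0],
    [0,0,0.001,0],
    [0,0,0.001,0],
    [0,0,0.001,0],
    [0,0,0.001,0],
    [0,0,0,0],
  ],
)

```text
time: 13.47
eef_pos: [0.5259, 0.2169, 0.2696]
tcp_rot: [0.727, 0.686, -0.013, -0.034]
contact_force: [0.8, 0.5, -0.6]
opening: 0.187
```

Run:
```python
from h import *
import numpy as np
F=[]
for i in range(4):
    vision.read_camera('side'); F.append(monitor.get_state()['contact_force'])
print(np.round(F,2), np.mean(F,0))
plan((0.526,0.216,0.26),1.51,1)
cv2.imwrite('pics/w10.png',vision.read_camera('wrist')[:,:,::-1])
```

```text
[[ 0.47  0.19 -1.23]
 [ 0.47 -0.32 -0.3 ]
 [ 0.37 -0.83 -0.85]
 [ 0.23 -0.67 -0.45]] [ 0.38529761 -0.40726676 -0.70857943]
t 13.67 pos [0.526  0.2169 0.2699] phi 1.512 toolz [-0.065  0.031 -0.997] toolx [0.058 0.998 0.027] F [ 0.23 -0.67 -0.45] T [-0.13 -0.07 -0.02] open 0.19
tot [ 0.     -0.0009 -0.0099] 0.002
[-0.0012, 0.0007, 0.0099, 0.0024]
```

View pics/w10.png

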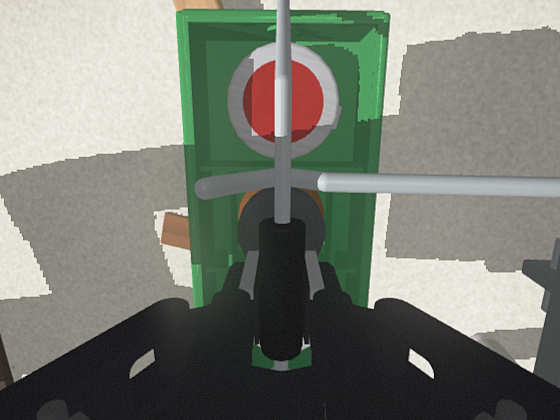

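jog_arm(
  series=[
    [0,0,0.001,0],
    [0,0,0.001,0],
    [0,0,0.001,0],
    [0,0,0.001,0],
    [0,0,0.001,0],
    [0,0,0,0],
    [0,0,0,0],
    [0,0,0,0],
  ],
)

```text
time: 14.38
eef_pos: [0.5258, 0.2171, 0.2651]
tcp_rot: [0.727, 0.686, -0.013, -0.034]
contact_force: [0.1, -0.9, -0.7]
opening: 0.188
```

Run:
```python
from h import *
F=[]
for i in range(16):
    vision.read_camera('side'); F.append(monitor.get_state()['contact_force'])
print(np.mean(F,0),np.std(F,0)/4)
plan((0.526,0.216,0.26),1.51,1)
```

```text
[ 0.52680041 -0.51680581  0.02335993] [0.10587917 0.13099598 0.10000134]
t 15.18 pos [0.5258 0.2171 0.2651] phi 1.512 toolz [-0.064  0.031 -0.997] toolx [0.058 0.998 0.028] F [ 1.   -0.25  0.65] T [-0.15 -0.05 -0.  ] open 0.187
tot [ 0.0002 -0.0011 -0.0051] 0.002
[-0.0013, 0.0006, 0.005, 0.0023]
```

jog_arm(
  series=[
    [0,0,0,0],
    [0,0,0,0],
    [0,0,0,0],
    [0,0,0,0],
    [0,0,0,0],
    [0,0,0,0],
    [0,0,0,0],
    [0,0,0,0],
  ],
  grip_force=20,
)

```text
time: 15.85
eef_pos: [0.5258, 0.2171, 0.2651]
tcp_rot: [0.727, 0.686, -0.013, -0.034]
contact_force: [1.0, 0.3, -0.6]
opening: 0.191
```

```bash
cat >> h.py <<'E'
def meas(n=12):
    F=[];T=[];o=[]
    for i in range(n):
        vision.read_camera('side'); s=monitor.get_state(); F.append(s['contact_force']);T.append(s['wrist_torque']);o.append(s['opening'])
    print('F',np.mean(F,0).round(2),'T',np.mean(T,0).round(3),'open mm',round(np.mean(o)*85.4,2),np.std(o)*85.4)
E
python3 - <<'E'
from h import *
meas()
plan((0.526,0.217,0.265),1.51,1)
cv2.imwrite('pics/w11.png',vision.read_camera('wrist')[:,:,::-1])
im=vision.read_camera('side')[:,:,::-1][80:190,210:350]
cv2.imwrite('pics/d11c.png',cv2.resize(im,None,fx=5,fy=5,interpolation=cv2.INTER_CUBIC))
im=vision.read_camera('scene')[:,:,::-1][120:220,290:410]
cv2.imwrite('pics/s11c.png',cv2.resize(im,None,fx=6,fy=6,interpolation=cv2.INTER_CUBIC))
E
```

```text
F [ 0.03 -0.36  0.23] T [-0.127 -0.078 -0.057] open mm 16.12 0.17065123318247416
t 16.45 pos [0.5258 0.2171 0.265 ] phi 1.512 toolz [-0.064  0.031 -0.997] toolx [0.058 0.998 0.028] F [ 0.09 -0.38  0.66] T [-0.15 -0.02 -0.08] open 0.19
tot [ 0.0002 -0.0001 -0.    ] 0.002
[-0.0001, 0.0002, 0.0, 0.0023]
```

View pics/s11c.png

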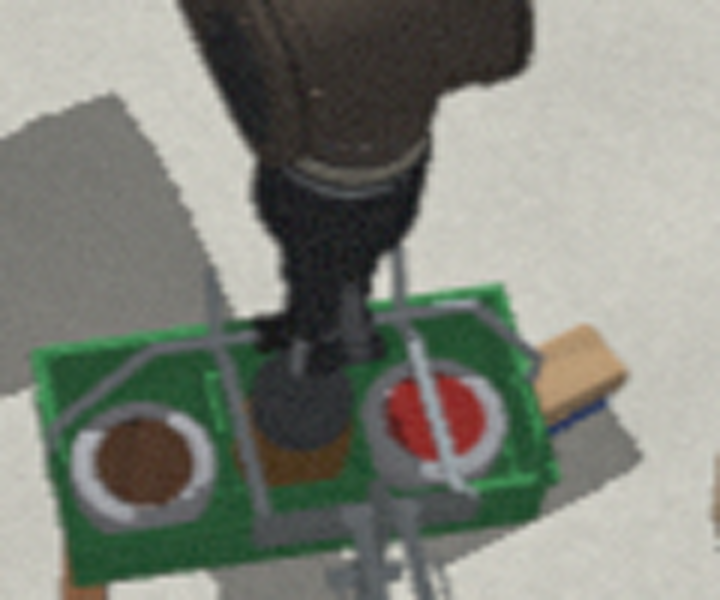

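View pics/d11c.png

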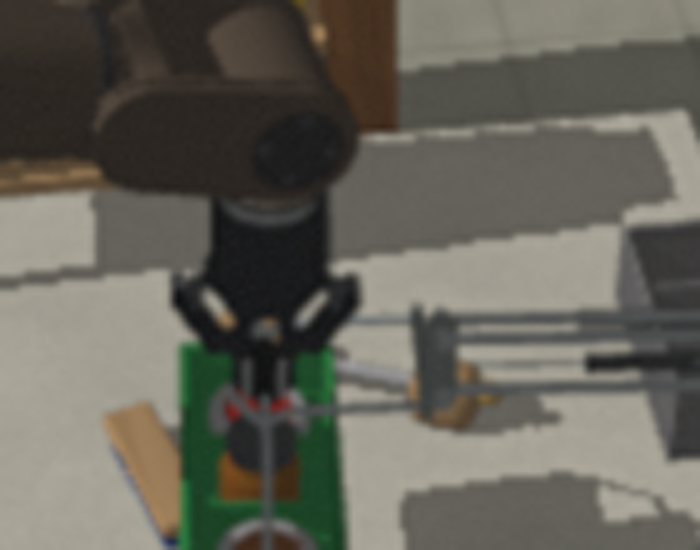

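View pics/w11.png

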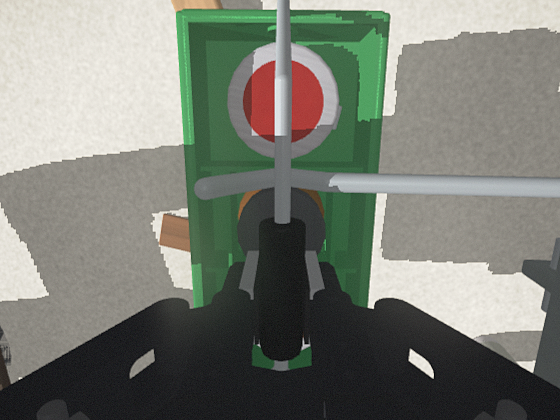

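jog_arm(
  series=[
    [0,0,0,0],
    [0,0,0,0],
    [0,0,0,0],
    [0,0,0,0],
    [0,0,0,0],
    [0,0,0,0],
    [0,0,0,0],
    [0,0,0,0],
  ],
  grip=0.0155,
)

```text
time: 17.27
eef_pos: [0.5258, 0.2171, 0.2651]
tcp_rot: [0.727, 0.686, -0.013, -0.034]
contact_force: [0.7, -0.1, -0.4]
opening: 0.19
```

Run:
```python
from h import *
meas()
cv2.imwrite('pics/w12.png',vision.read_camera('wrist')[:,:,::-1])
a=cv2.imread('pics/w11.png').astype(int);b=cv2.imread('pics/w12.png').astype(int)
d=abs(a-b).max(2)[:300,170:400];print(d.mean(),(d>40).sum())
plan((0.526,0.217,0.265),1.51,1)
```

```text
F [ 0.18 -0.67  0.23] T [-0.138 -0.086 -0.065] open mm 16.12 0.2027995510214612
3.4348115942028987 60
t 17.92 pos [0.5258 0.2172 0.2651] phi 1.512 toolz [-0.064  0.032 -0.997] toolx [0.058 0.998 0.028] F [ 0.49 -1.07  0.12] T [-0.2  -0.06 -0.06] open 0.191
tot [ 0.0002 -0.0002 -0.0001] 0.002
[-0.0001, 0.0002, 0.0, 0.0023]
```

jog_arm(
  series=[
    [0,0,0,0],
    [0,0,0,0],
    [0,0,0,0],
    [0,0,0,0],
    [0,0,0,0],
    [0,0,0,0],
    [0,0,0,0],
    [0,0,0,0],
  ],
  grip=0.0162,
)

```text
time: 18.58
eef_pos: [0.5258, 0.2172, 0.265]
tcp_rot: [0.727, 0.686, -0.013, -0.034]
contact_force: [0.6, -1.2, -0.2]
opening: 0.193
```

```bash
cat >> h.py <<'E'
def diff(n):
    cv2.imwrite(f'pics/{n}.png',vision.read_camera('wrist')[:,:,::-1])
    a=cv2.imread('pics/w11.png').astype(int);b=cv2.imread(f'pics/{n}.png').astype(int)
    d=abs(a-b).max(2)[:300,170:400];print('diff',d.mean(),(d>40).sum())
E
python3 - <<'E'
from h import *
meas(); diff('w13')
plan((0.526,0.217,0.265),1.51,1)
E
```

```text
F [ 0.08 -0.35  0.24] T [-0.129 -0.09  -0.038] open mm 16.43 0.14234696689963997
diff 3.7237391304347827 77
t 19.23 pos [0.5258 0.2172 0.2651] phi 1.512 toolz [-0.064  0.032 -0.997] toolx [0.058 0.998 0.028] F [-0.35 -0.14  0.04] T [-0.12 -0.09 -0.07] open 0.187
tot [ 0.0002 -0.0002 -0.0001] 0.002
[-0.0002, 0.0002, 0.0, 0.0025]
```

jog_arm(
  series=[
    [0,0,0,0],
    [0,0,0,0],
    [0,0,0,0],
    [0,0,0,0],
    [0,0,0,0],
    [0,0,0,0],
    [0,0,0,0],
    [0,0,0,0],
  ],
  grip=0.0166,
)

```text
time: 19.9
eef_pos: [0.5258, 0.2172, 0.265]
tcp_rot: [0.727, 0.686, -0.013, -0.034]
contact_force: [-0.5, -0.6, 0.4]
opening: 0.195
```

Run:
```python
from h import *
meas(8); diff('w14')
```

```text
F [ 0.35 -0.29  0.24] T [-0.132 -0.078 -0.037] open mm 16.83 0.16830378681206548
diff 4.078376811594203 247
```

jog_arm(
  series=[
    [0,0,0,0],
    [0,0,0,0],
    [0,0,0,0],
    [0,0,0,0],
    [0,0,0,0],
    [0,0,0,0],
    [0,0,0,0],
    [0,0,0,0],
  ],
  grip=0.0169,
)

```text
time: 21.02
eef_pos: [0.5258, 0.2172, 0.265]
tcp_rot: [0.727, 0.686, -0.013, -0.034]
contact_force: [-0.2, -1.0, 0.3]
opening: 0.196
```

Run:
```python
from h import *
meas(8); diff('w15')
plan((0.526,0.217,0.265),1.51,1)
```

```text
F [ 0.38 -0.38 -0.03] T [-0.126 -0.098 -0.037] open mm 17.03 0.2588358608419516
diff 4.253028985507246 348
t 21.47 pos [0.5258 0.2172 0.265 ] phi 1.513 toolz [-0.064  0.032 -0.997] toolx [0.058 0.998 0.028] F [-0.28 -0.59  1.  ] T [-0.16 -0.04 -0.02] open 0.2
tot [ 0.0002 -0.0002  0.    ] 0.003
[-0.0002, 0.0002, -0.0, 0.0025]
```

jog_arm(
  series=[
    [0,0,0,0],
    [0,0,0,0],
    [0,0,0,0],
    [0,0,0,0],
    [0,0,0,0],
    [0,0,0,0],
    [0,0,0,0],
    [0,0,0,0],
  ],
  grip=0.0172,
)

```text
time: 22.13
eef_pos: [0.5258, 0.2172, 0.265]
tcp_rot: [0.727, 0.686, -0.013, -0.034]
contact_force: [-0.1, 0.3, -0.3]
opening: 0.205
```

Run:
```python
from h import *
meas(8); diff('w16')
```

```text
F [ 0.41 -0.47 -0.04] T [-0.115 -0.091 -0.033] open mm 17.31 0.21441074079813507
diff 4.533014492753623 545
```

jog_arm(
  series=[
    [0,0,0,0],
    [0,0,0,0],
    [0,0,0,0],
    [0,0,0,0],
    [0,0,0,0],
    [0,0,0,0],
    [0,0,0,0],
    [0,0,0,0],
  ],
  grip=0.0175,
)

```text
time: 23.25
eef_pos: [0.5258, 0.2172, 0.265]
tcp_rot: [0.727, 0.686, -0.013, -0.034]
contact_force: [-0.6, -0.4, 0.4]
opening: 0.207
```

Run:
```python
from h import *
meas(8); diff('w17')
plan((0.526,0.217,0.265),1.51,1)
```

```text
F [ 0.49 -0.36  0.34] T [-0.107 -0.073 -0.032] open mm 17.59 0.27056124570977097
diff 4.87336231884058 763
t 23.7 pos [0.5258 0.2173 0.265 ] phi 1.513 toolz [-0.064  0.032 -0.997] toolx [0.058 0.998 0.028] F [ 0.18  0.01 -0.68] T [-0.09 -0.05 -0.04] open 0.202
tot [ 0.0002 -0.0003  0.    ] 0.003
[-0.0002, 0.0002, -0.0001, 0.0026]
```

View pics/w17.png

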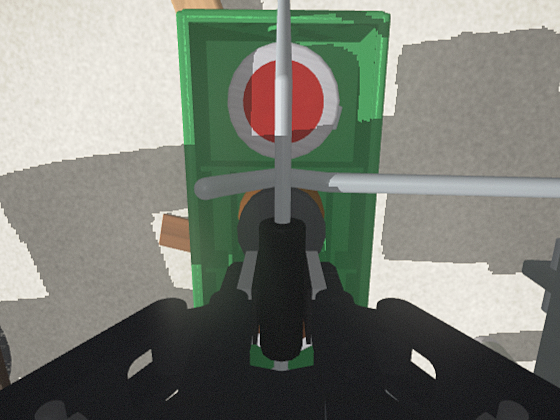

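jog_arm(
  series=[
    [0,0,0,0],
    [0,0,0,0],
    [0,0,0,0],
    [0,0,0,0],
    [0,0,0,0],
    [0,0,0,0],
    [0,0,0,0],
    [0,0,0,0],
  ],
  grip=0.0177,
)

```text
time: 24.37
eef_pos: [0.5258, 0.2173, 0.265]
tcp_rot: [0.727, 0.686, -0.013, -0.034]
contact_force: [-0.8, -1.4, 0.3]
opening: 0.211
```

Run:
```python
from h import *
meas(8); diff('w18')
```

```text
F [ 0.09 -0.71 -0.2 ] T [-0.114 -0.095 -0.036] open mm 17.66 0.17479148543012796
diff 5.497231884057971 1172
```

jog_arm(
  series=[
    [0,0,0,0],
    [0,0,0,0],
    [0,0,0,0],
    [0,0,0,0],
    [0,0,0,0],
    [0,0,0,0],
    [0,0,0,0],
    [0,0,0,0],
  ],
  grip=0.0179,
)

```text
time: 25.48
eef_pos: [0.5258, 0.2173, 0.265]
tcp_rot: [0.727, 0.686, -0.012, -0.034]
contact_force: [1.0, -0.5, 0.6]
opening: 0.209
```

Run:
```python
from h import *
meas(8); diff('w19')
```

```text
F [ 0.35 -0.42 -0.18] T [-0.067 -0.085 -0.013] open mm 18.0 0.21367324629582146
diff 9.977594202898551 4077
```

Something is now easing over (torque falls, picture changes); look.

View pics/w19.png

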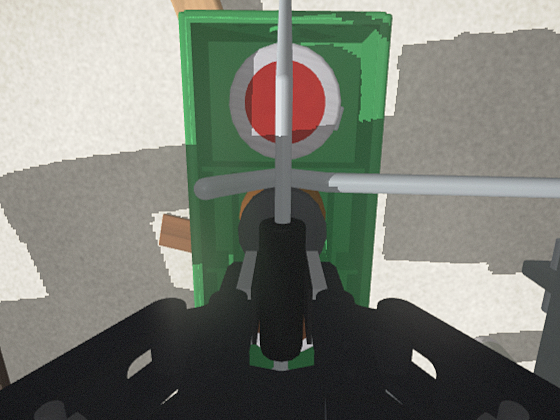

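jog_arm(
  series=[
    [0,0,0,0],
    [0,0,0,0],
    [0,0,0,0],
    [0,0,0,0],
    [0,0,0,0],
    [0,0,0,0],
    [0,0,0,0],
    [0,0,0,0],
  ],
  grip=0.018,
)

```text
time: 26.6
eef_pos: [0.5258, 0.2173, 0.265]
tcp_rot: [0.727, 0.686, -0.012, -0.034]
contact_force: [0.3, -1.3, 0.8]
opening: 0.211
```

Run:
```python
from h import *
meas(8); diff('w20')
```

```text
F [ 0.38 -0.39  0.01] T [-0.072 -0.11  -0.02 ] open mm 18.18 0.24313380293753442
diff 13.93076811594203 6618
```

jog_arm(
  series=[
    [0,0,0,0],
    [0,0,0,0],
    [0,0,0,0],
    [0,0,0,0],
    [0,0,0,0],
    [0,0,0,0],
    [0,0,0,0],
    [0,0,0,0],
  ],
  grip=0.0181,
)

```text
time: 27.72
eef_pos: [0.5258, 0.2174, 0.2651]
tcp_rot: [0.727, 0.686, -0.012, -0.034]
contact_force: [0.1, -0.5, -0.6]
opening: 0.209
```

Run:
```python
from h import *
meas(8); diff('w21')
plan((0.526,0.217,0.265),1.51,1)
```

```text
F [ 0.25 -0.22 -0.06] T [-0.063 -0.077 -0.001] open mm 18.16 0.20367404792986202
diff 23.18791304347826 12889
t 28.17 pos [0.5259 0.2174 0.2651] phi 1.513 toolz [-0.064  0.032 -0.997] toolx [0.058 0.998 0.028] F [ 0.55 -0.77  0.3 ] T [-0.08 -0.04 -0.01] open 0.207
tot [ 0.0001 -0.0004 -0.0001] 0.003
[-0.0004, 0.0002, 0.0001, 0.0028]
```

View pics/w21.png

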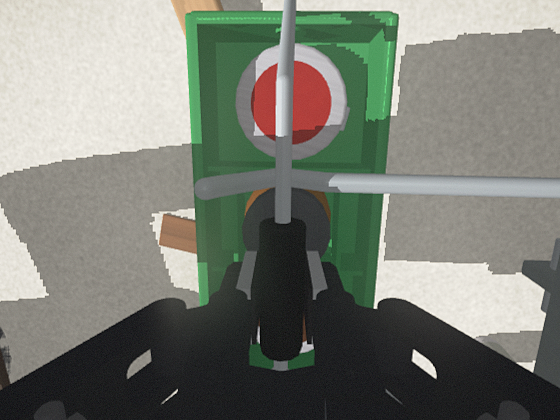

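jog_arm(
  series=[
    [0,0,0,0],
    [0,0,0,0],
    [0,0,0,0],
    [0,0,0,0],
    [0,0,0,0],
    [0,0,0,0],
    [0,0,0,0],
    [0,0,0,0],
  ],
  grip=0.0182,
)

```text
time: 28.83
eef_pos: [0.5258, 0.2175, 0.2651]
tcp_rot: [0.726, 0.686, -0.012, -0.034]
contact_force: [0.4, 0.3, 0.5]
opening: 0.216
```

Run:
```python
from h import *
meas(8); diff('w22')
```

```text
F [ 0.21 -0.24  0.09] T [-0.053 -0.08   0.009] open mm 18.18 0.07183047505000727
diff 24.186608695652176 13557
```

jog_arm(
  series=[
    [0,0,0,0],
    [0,0,0,0],
    [0,0,0,0],
    [0,0,0,0],
    [0,0,0,0],
    [0,0,0,0],
    [0,0,0,0],
    [0,0,0,0],
  ],
  grip=0.0184,
)

```text
time: 29.95
eef_pos: [0.5258, 0.2175, 0.2651]
tcp_rot: [0.726, 0.686, -0.012, -0.034]
contact_force: [0.6, 0.2, 0.1]
opening: 0.213
```

Run:
```python
from h import *
meas(8); diff('w23')
```

```text
F [ 0.61 -0.08  0.25] T [-0.046 -0.073 -0.017] open mm 18.42 0.19696477596916206
diff 25.683666666666667 14487
```

View pics/w23.png

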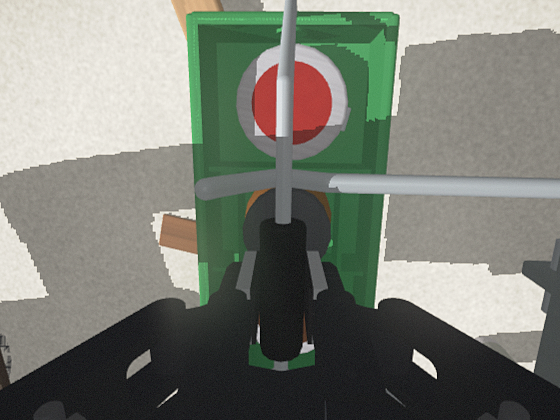

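jog_arm(
  series=[
    [0,0,0,0],
    [0,0,0,0],
    [0,0,0,0],
    [0,0,0,0],
    [0,0,0,0],
    [0,0,0,0],
    [0,0,0,0],
    [0,0,0,0],
  ],
  grip=0.0187,
)

```text
time: 31.07
eef_pos: [0.5256, 0.2176, 0.265]
tcp_rot: [0.726, 0.686, -0.012, -0.034]
contact_force: [-0.6, 0.1, -0.8]
opening: 0.22
```

Run:
```python
from h import *
meas(6); diff('w24')
```

```text
F [ 0.04 -0.42  0.06] T [-0.039 -0.048  0.003] open mm 18.72 0.1766810892154857
diff 26.959202898550725 15348
```

jog_arm(
  series=[
    [0,0,0,0],
    [0,0,0,0],
    [0,0,0,0],
    [0,0,0,0],
    [0,0,0,0],
    [0,0,0,0],
    [0,0,0,0],
    [0,0,0,0],
  ],
  grip=0.0193,
)

```text
time: 32.08
eef_pos: [0.5254, 0.2178, 0.2649]
tcp_rot: [0.726, 0.686, -0.012, -0.034]
contact_force: [-0.0, -0.7, 0.4]
opening: 0.226
```

Run:
```python
from h import *
meas(6); diff('w25')
```

```text
F [-0.06 -0.03  0.16] T [-0.016 -0.032  0.004] open mm 19.43 0.3090244607480723
diff 29.187202898550726 17143
```

jog_arm(
  series=[
    [0,0,0,0],
    [0,0,0,0],
    [0,0,0,0],
    [0,0,0,0],
    [0,0,0,0],
    [0,0,0,0],
    [0,0,0,0],
    [0,0,0,0],
  ],
  grip=0.021,
)

```text
time: 33.1
eef_pos: [0.5253, 0.2179, 0.2648]
tcp_rot: [0.726, 0.686, -0.013, -0.035]
contact_force: [-0.4, 0.4, -0.1]
opening: 0.241
```

Run:
```python
from h import *
meas(6); diff('w26')
```

```text
F [ 0.28 -0.05 -0.27] T [-0.009 -0.024  0.006] open mm 20.9 0.18636067404610865
diff 30.037115942028986 17873
```

View pics/w26.png

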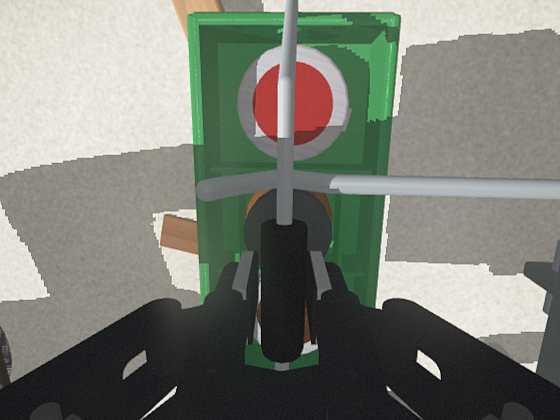

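jog_arm(
  series=[
    [0,0,0,0],
    [0,0,0,0],
    [0,0,0,0],
    [0,0,0,0],
    [0,0,0,0],
    [0,0,0,0],
    [0,0,0,0],
    [0,0,0,0],
  ],
  grip=0.055,
)

```text
time: 34.12
eef_pos: [0.5253, 0.2178, 0.2648]
tcp_rot: [0.726, 0.686, -0.013, -0.035]
contact_force: [-0.1, 0.1, 0.7]
opening: 0.644
```

Run:
```python
from h import *
meas(4); diff('w27'); plan((0.525,0.218,0.33),1.51,8)
```

```text
F [-0.01 -0.11  0.26] T [-0.03  -0.026  0.016] open mm 54.97 0.14743967158943658
diff 32.72152173913044 20135
t 34.37 pos [0.5253 0.2178 0.2648] phi 1.513 toolz [-0.066  0.033 -0.997] toolx [0.058 0.998 0.029] F [ 0.65  0.16 -0.22] T [-0.02 -0.1  -0.05] open 0.644
tot [-0.0003  0.0002  0.0652] 0.003
[0.0003, -0.0006, -0.0081, 0.0004]
[0.0003, -0.0006, -0.0081, 0.0004]
[0.0003, -0.0006, -0.0081, 0.0004]
[0.0003, -0.0006, -0.0081, 0.0004]
[0.0003, -0.0006, -0.0081, 0.0004]
[0.0003, -0.0006, -0.0081, 0.0004]
[0.0003, -0.0006, -0.0081, 0.0004]
[0.0003, -0.0006, -0.0081, 0.0004]
```

View pics/w27.png

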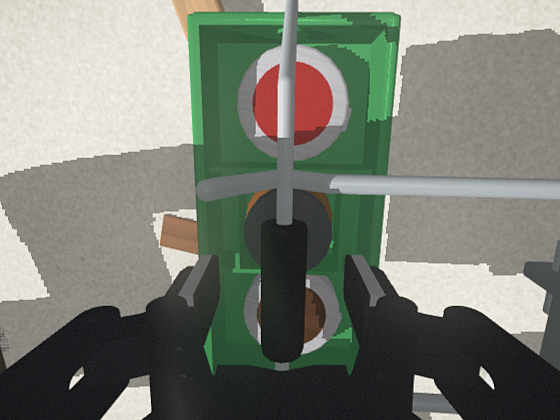

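The fingers are clear of the roll on both sides and the tray did not move. Retract straight up.

jog_arm(
  series=[
    [0,0,-0.005,0],
    [0,0,-0.008,0],
    [0,0,-0.008,0],
    [0,-0.001,-0.008,0],
    [0,-0.001,-0.01,0],
    [0,-0.001,-0.012,0],
    [0,-0.001,-0.015,0],
    [0,-0.001,-0.015,0],
  ],
)

```text
time: 35.03
eef_pos: [0.5247, 0.2151, 0.3513]
tcp_rot: [0.726, 0.686, -0.014, -0.036]
contact_force: [0.3, -0.0, -0.3]
opening: 0.645
```

jog_arm(
  series=[
    [0,0,-0.015,0],
    [0,0,-0.015,0],
    [0,0,-0.015,0],
    [0,0,-0.015,0],
    [0,0,-0.012,0],
    [0,0,-0.006,0],
    [0,0,0,0],
    [0,0,0,0],
  ],
)

```text
time: 35.7
eef_pos: [0.5304, 0.2123, 0.4479]
tcp_rot: [0.726, 0.687, -0.007, -0.031]
contact_force: [0.3, 0.0, -0.3]
opening: 0.642
```

Run:
```python
from h import *
plan((0.525,0.218,0.33),1.51,1)
c=vision.get_calibration('wrist')
w=vision.read_camera('wrist')[:,:,::-1]; cv2.imwrite('pics/w28.png',w)
im=vision.read_camera('scene')[:,:,::-1][120:220,290:410]
cv2.imwrite('pics/s28c.png',cv2.resize(im,None,fx=6,fy=6,interpolation=cv2.INTER_CUBIC))
cv2.imwrite('pics/d28.png',vision.read_camera('side')[:,:,::-1])
w2=vision.read_camera('wrist')[:,:,::-1]; print(cv2.absdiff(w,w2).mean(), (cv2.absdiff(w,w2).max(2)>40).sum())
```

```text
t 35.7 pos [0.5304 0.2123 0.4479] phi 1.514 toolz [-0.052  0.035 -0.998] toolx [0.057 0.998 0.032] F [ 0.26  0.   -0.28] T [-0.03 -0.02 -0.03] open 0.642
tot [-0.0054  0.0057 -0.1179] 0.004
[0.0015, 0.0007, 0.1182, 0.0037]
4.632277494331066 3483
```

View pics/w28.png

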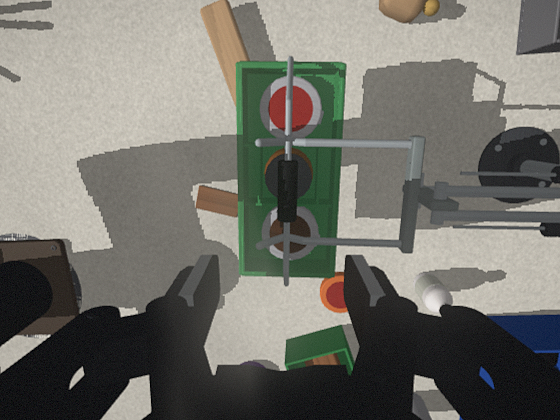

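View pics/s28c.png

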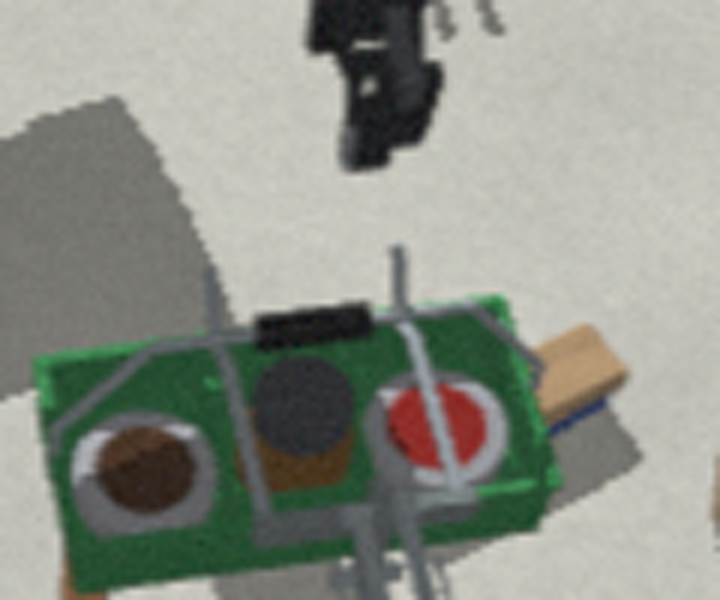

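View pics/d28.png

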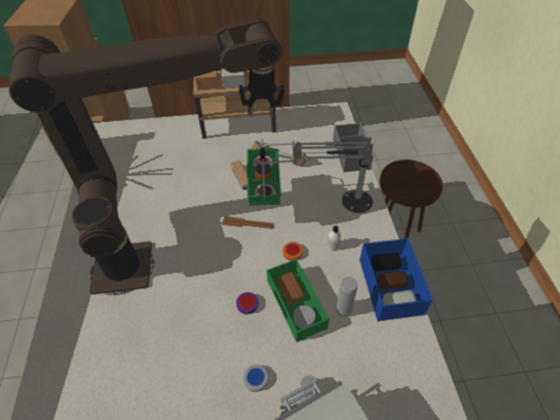

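jog_arm(
  series=[
    [0,0,0,0],
    [0,0,0,0],
    [0,0,0,0],
    [0,0,0,0],
    [0,0,0,0],
    [0,0,0,0],
    [0,0,0,0],
    [0,0,0,0],
  ],
)

```text
time: 36.57
eef_pos: [0.5295, 0.2123, 0.442]
tcp_rot: [0.726, 0.686, -0.011, -0.034]
contact_force: [-1.1, 0.7, -0.1]
opening: 0.644
```

Run:
```python
from h import *
w=vision.read_camera('wrist').copy()
for i in range(4): w2=vision.read_camera('wrist')
d=cv2.absdiff(w,w2); print(d.mean(), (d.max(2)>40).sum())
c=vision.get_calibration('scene')
s=vision.read_camera('scene'); s0=cv2.imread('pics/s5.png')[:,:,::-1]
m=cv2.absdiff(s,s0).max(2)>60; print('lower bench diff px',m[190:400,100:290].sum())
print(workorder.sign_off())
```

```text
2.851685090702948 454
lower bench diff px 2
the job is handed in; nothing more can be done
None
```

I lifted the tray by its roll and hung the bar in the vees of both prongs. I then lowered the arm about 32 mm (0.13 rad) with the tray in hand, until the wrist read about 0 N of a load of roughly 3.6 N. The job was handed in at about 37 s; it reports no verdict.

- **Release:** I opened the grip in steps of 0.1 to 0.7 mm, then 1.7 mm, until the pads were clear, and then opened it to 55 mm. The tool had drifted to about 4° of tilt, so the bar was held slightly sloped. The wrist torque suggested that at first only the -y prong carried the load. The tray eased level as the grip loosened, and I saw no drop or spring-up of the arm in the pictures.
- **Last checks:**
  - The bar lay in both vees, with the roll about midway between the prongs.
  - The jar and both tins were in their compartments.
  - The gripper was open and well above the tray.
  - Two wrist pictures 0.2 s apart differed mostly by noise.
  - The bench around the caddy and its neighbours matched an earlier picture.
- **Not measured:** I took the sinking angle, the arm's speed and the fork contact force from heights, wrist force and pictures. I have no direct reading of the bar's final offset in the vees. I checked the bystanders outside that bench area only by eye, and saw nothing moved.

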